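Load and prop the sample tilt rack

TASK

Get the tilt rack ready beside the photometer: push the blue-lidded reagent cartridge endways out of its row until it lies on the bench a good centimetre clear of the two grey-lidded ones, without shifting those, then lay it in the rack's long slot and stand every sample jar upright in a pocket of its own, while the rack still lies flat. Then take the red grip and swing the rack's sprung prop leg up and over past its centre until it locks, so that the loaded deck stands on it at a slant, and let go; leave the other things on the bench alone.

Things in the scene. Friction and masses are not known exactly. Their poses are not given: they have to be found in the camera images.
- cartridge: lying flat, lid up: a white box 100 mm long (x) x 30 mm wide (y) x 34 mm high (z) with a blue lid on its top; about 90 g; origin at the centre of its underside. Starts at any place in a row of three that touch along their long sides, ends level, long axes pointing away from the robot (within 0.15 rad of world x). The bench beyond the row is free for 150 mm: push on its near end
- other0: lying flat, lid up: a white box 100 mm long (x) x 30 mm wide (y) x 34 mm high (z) with a grey lid on its top; about 90 g; origin at the centre of its underside. Stays where it is in the row (moved by no more than about 1 cm)
- other1: lying flat, lid up: a white box 100 mm long (x) x 30 mm wide (y) x 34 mm high (z) with a grey lid on its top; about 90 g; origin at the centre of its underside. Stays where it is in the row (moved by no more than about 1 cm)
- jar0: sample jar, upright squat cylinder, 40 mm diameter, 46 mm tall, straw-yellow body with a green screw cap (the top 14 mm, same diameter); about 90 g (varies); origin at the centre of its underside, z up through the cap. May be absent (None); 2 to 4 jars are present
- jar1: sample jar, upright squat cylinder, 40 mm diameter, 46 mm tall, straw-yellow body with a green screw cap (the top 14 mm, same diameter); about 90 g (varies); origin at the centre of its underside, z up through the cap. May be absent (None); 2 to 4 jars are present
- jar2: sample jar, upright squat cylinder, 40 mm diameter, 46 mm tall, straw-yellow body with a green screw cap (the top 14 mm, same diameter); about 90 g (varies); origin at the centre of its underside, z up through the cap. May be absent (None); 2 to 4 jars are present
- jar3: sample jar, upright squat cylinder, 40 mm diameter, 46 mm tall, straw-yellow body with a green screw cap (the top 14 mm, same diameter); about 90 g (varies); origin at the centre of its underside, z up through the cap. May be absent (None); 2 to 4 jars are present
- pocket0 (a point): first (lowest y, nearest the prop leg's grip) of four square pockets in a row along the deck, each 50 x 50 mm inside, white walls 15 mm high and 4 mm thick, pitch 54 mm; point at the centre of its floor. Axes: z square to the deck, y along the row, x away from the deck's hinge
- pocket1 (a point): next of four square pockets in a row along the deck, each 50 x 50 mm inside, white walls 15 mm high and 4 mm thick, pitch 54 mm; point at the centre of its floor. Axes: z square to the deck, y along the row, x away from the deck's hinge
- pocket2 (a point): next of four square pockets in a row along the deck, each 50 x 50 mm inside, white walls 15 mm high and 4 mm thick, pitch 54 mm; point at the centre of its floor. Axes: z square to the deck, y along the row, x away from the deck's hinge
- pocket3 (a point): next of four square pockets in a row along the deck, each 50 x 50 mm inside, white walls 15 mm high and 4 mm thick, pitch 54 mm; point at the centre of its floor. Axes: z square to the deck, y along the row, x away from the deck's hinge
- pocket_row (a point): the middle of the row of four pockets, at the height of their floors: 58 mm above the bench while the deck lies flat; same axes as the pockets, so its x axis shows the deck's slope and the rack's heading. With the deck flat the pockets' wall tops are 73 mm above the bench. It lies 92 mm behind (+x of) the slot's middle
- slot (a point): middle of the floor of the long slot in the blue deck, 108 mm long (along y, the row's direction) x 36 mm wide (x) inside, with 15 mm high, 4 mm thick blue walls; floor 58 mm above the bench while the deck lies flat, wall tops 73 mm; axes as the pockets'. The cartridge lies in it lengthways, either way round, lid up
- leg_grip (a point): middle of the prop leg's red round grip, a bar 18 mm in diameter, 62 mm long, lying along the rack's y axis, sticking out at the rack's lowest-y side; this point is 62 mm from the deck's side edge. 80 mm above the bench when stowed (far, +x side), 129 mm when locked. It turns with the leg
- leg_pivot (a point): point on the leg's fixed pivot axis (the rack's y axis), in line sideways with the middle of the red grip, 23 mm above the bench; its x axis is the rack's heading (away from the robot, within 0.2 rad of world x), z up. The grip moves on a circle of radius 125 mm about it: stowed it is 0.472 rad above +x, and it swings up, over and back towards the robot
- leg (a joint): angle of the sprung prop leg (rad): 0 stowed, deck flat; grows as the grip swings up and over towards the robot, its cross bar lifting the deck. Over-centre at about 1.41: let go before and the deck springs throw it back to 0; beyond, they snap it to the stop at 1.66, locked, the deck standing on it at a slope of 0.3 rad, low side to the robot. It takes about 6 N at the grip
- wash_bottle: bystander: wash bottle, 64 mm diameter, 150 mm tall, green cap, origin at the centre of its underside; leave it alone
- timer: bystander: small white bench timer, 60 x 75 x 22 mm, origin at the centre of its underside; leave it alone
- vial_rack: bystander: fixed blue rack of vials, 100 x 160 mm, 84 mm tall, origin at the centre of its underside, beyond the tilt rack; leave it alone
Things that resemble listed ones, but are neither listed nor needed, are in the scene too. Leave any turquoise look-alike of the cartridge alone.

How it is judged:
By the outcome, as a careful person would: the job done as asked, in the order asked, and still so for the second after the job is handed in, with the robot touching nothing.
Of jar0, jar1, jar2, jar3 only 2 to 4 are there at a start; the rules pass over those that are not, and their reading is None.
At some moment in a run one of jar0, jar1, jar2, jar3 may be knocked a few centimetres aside while the robot is not near it.
It also fails if it takes over 210 s, if anything falls off the work surface, if the arm or the gripper's body presses on something with over 40 N, if the wrist force passes 120 N, or if a joint passes its speed limit or range.

ROBOT

A 7-joint arm with a two-finger parallel gripper is mounted at the origin on the work surface. World frame = base frame: x ahead of the robot, y to its left, z up, the work surface at z = 0. Lengths are in mm, angles in rad, forces in N, time in s.
With the tool pointing down it reaches from about 400 to 900 mm from the base axis. Payload 5.5 kg.
Tool frame: the origin (TCP) lies on the centre line of the jaws, within the pads' length; the fingertips stand 14 mm ahead of it and the grasp point (between the pads) lies 5 mm behind it (robot.finger_overhang is the distance from the TCP to the fingertips, in mm); z points along the fingers, y is the line along which they close (so a half turn about z gives the same grasp; the last joint's range is limited). The gripper opens to 85 mm and grips with 20 to 120 N. Pads are 22 mm wide; open, the fingers measure 114 mm over their backs; the gripper's body (76 mm by 85 mm) begins 54 mm behind the grasp point. The pads swing forward as they close: fully open they stand 13 mm farther back than shut.
Start: joints at [-0.924, 0.501, -0.427, 1.55, 0.221, 1.138, -0.21], TCP at [243.353, 602.727, 210.71] pointing down, gripper open.
Joint ranges: [-2.88, 2.88], [-0.31, 2.03], [-1.54, 1.56], [0.2, 2.42], [-1.41, 4.55], [0.19, 2.02], [-2.57, 2.57]. Speed limits (rad/s): [2.57, 2.57, 3.14, 3.14, 3.14, 3.14, 3.14].

INTERFACE

Orientations are given as a unit quaternion [x, y, z, w].
In Python, from plant import readout, capture, ticket, robot gives the robot as it stands.
- The arm moves only by the tool step_arm, never from a script. Its argument "deltas" is a list of rows, each an object of numbers: "x", "y", "z": the shift along the tool's x, y, z in units of 30 mm (1.0 is 30 mm); "twist": the turn about the tool's z in units of 5 degrees (1.0 is 5 degrees). A call has exactly 10 rows; each row shifts and turns the commanded pose from where the row before left it, along the tool's axes as they then stand; what a row does not reach is not made up. A row lasts 1/12 s, in which the tool goes at most 41.7 mm and 7.16 degrees, less where a joint would pass 70% of its speed; a pose out of reach is approached as far as the arm can. A call is refused whole if a number of a shift passes 1 or a number of a turn 1, either way. A call with a gripper value outside its range is refused whole. "grip" is the closure in counts, from 0 (fully open) to 255 (shut), set as the call begins (left out, the last holds). The fingers move at their own pace and stop on an object; "grip_force" is the grip in N (left out, the last holds). Time passes only in rows, so rows that do not move let the fingers close, or fill a call up. It gives the time, the measured TCP pose, the force, the opening and the grip force at its end, in the units of the state.
- readout.sense(): the state, without advancing time (a new reading comes with each control period).
- capture(name): name is "scene" or "top" or "wrist"; returns a dict with "image" (400x640x3 uint8, blue, green, red), "range_z" (400x640 float32, mm along the optical axis (not along the pixel's ray), 0 where there is no reading), "fx", "fy", "cx", "cy" (pixels), "origin" and "rotation" of the camera in the world. Camera axes: x right, y up, looking along -z (the intrinsics and any distortion apply to the point x, -y, -z); pixel columns grow to the right and rows downward; lengths in mm; the calibration is good to about 2 mm. The wrist camera is an equidistant fisheye: a pixel r from the principal point sees the ray r / f radians off the axis. A picture is of the moment at which its call begins.
- ticket.close_job(): hands the job in; it is judged then, once.
The state is a dict: "time_s": time; "joints": joint angles; "qvel": joint speeds; "effort": joint torques, N m; "ee_pos": TCP position; "eef_rot": TCP orientation; "wrist_force": force on the tool from outside, world axes, zero at the start; "torque": the same for the moment, N m; "width": finger opening in mm; "finger_force": force on a finger pad.
Only numpy, scipy, OpenCV 4.12 (cv2) and the standard library are available. Lean on these libraries where they do the work, as an engineer would, in place of code of your own. Each camera call takes 0.05 s, during which the arm holds its last target. There are 200 camera calls.

## Working session

There is one attempt and no reset: what is moved stays moved. The work goes in short steps, Python scripts to look and compute and a tool call to move; the robot and the scene stay as the last step left them, time stands still between calls to the robot, and variables do not carry over. Pictures are saved under pics/ and viewed, at most 21 in all, crops included, and the job is handed in when it is done.

Besides the shell and the picture viewer there is one more tool, called after "Call:" as name([rows], argument=value, ...), one row to a line, values as JSON. step_arm: Moves the arm, as the interface text tells. Its arguments: {"type":"object","properties":{"deltas":{"type":"array","items":{"type":"object","properties":{"x":{"type":"number"},"y":{"type":"number"},"z":{"type":"number"},"twist":{"type":"number"}}}},"grip":{"type":"number"},"grip_force":{"type":"number"}},"required":["deltas"]}

```bash
ls; mkdir -p pics
cat > h.py <<'E'
import numpy as np, cv2
from plant import readout, capture, ticket, robot
from scipy.spatial.transform import Rotation as R
def cap(n,save=None):
    c=capture(n)
    for k in('image','range_z','origin','rotation'): c[k]=np.array(c[k])
    if c['rotation'].shape!=(3,3): c['rotation']=R.from_quat(c['rotation']).as_matrix()
    if save: cv2.imwrite('pics/'+save,c['image'])
    return c
def ray(c,u,v,fish=False):
    x=(np.asarray(u,float)-c['cx'])/c['fx'];y=(np.asarray(v,float)-c['cy'])/c['fy']
    if fish:
        r=np.hypot(x,y)+1e-9; s=np.sin(r)/r; d=np.stack([x*s,-y*s,-np.cos(r)],-1)
    else: d=np.stack([x,-y,-np.ones_like(x)],-1)
    return d@c['rotation'].T
def plane(c,u,v,z,fish=False):
    d=ray(c,u,v,fish); t=(z-c['origin'][2])/d[...,2]
    return c['origin']+d*t[...,None]
def cloud(c):
    v,u=np.mgrid[:400,:640]; return c['origin']+ray(c,u,v)*c['range_z'][...,None]
def tri(c1,p1,c2,p2,f1=False,f2=False):
    a=ray(c1,*p1,f1);b=ray(c2,*p2,f2)
    A=np.stack([a,-b],1); s=np.linalg.lstsq(A,c2['origin']-c1['origin'],rcond=None)[0]
    P=c1['origin']+a*s[0];Q=c2['origin']+b*s[1]; return (P+Q)/2,np.linalg.norm(P-Q)
E
python3 - <<'E'
from h import *
for n in('scene','top'):
    c=cap(n,n+'0.png'); print(n,c['origin'].round(1),c['rotation'].round(3).tolist(),c['fx'],c['cx'],c['cy'])
    np.savez('pics/'+n+'0.npz',**c)
c=cap('wrist');print(c['origin'],c['rotation'].round(3).tolist(),c['fx'],c['cx'])
s=readout.sense();print(s)
print(R.from_quat(s['eef_rot']).as_matrix().round(3))
E
```

```text
pics
scene [1273.3  327.7  795.7] [[-0.487, -0.591, 0.642], [0.873, -0.347, 0.343], [0.02, 0.728, 0.685]] 426.1272173125772 311.9001197343882 199.4324934561146
top [ 494.9   -8.5 1186.4] [[-0.014, 0.996, -0.085], [-1.0, -0.012, 0.023], [0.022, 0.085, 0.996]] 458.02601432808046 314.1735867094054 208.88380177291782
[173.4482897  630.79575858 372.49017417] [[0.374, -0.885, -0.277], [0.928, 0.356, 0.114], [-0.002, -0.299, 0.954]] 309.70691628693146 321.8805661678853
{'time_s': 0.15, 'joints': array([-0.92379611,  0.50164026, -0.42681672,  1.5512152 ,  0.22080368,
        1.13829111, -0.21028112]), 'qvel': array([-0.0003178 , -0.00431881, -0.00027641, -0.00274822, -0.00201607,
       -0.00019185, -0.00155894]), 'effort': array([-6.75176620e-03, -5.70034575e+01, -5.82523137e+00, -2.81281883e+01,
        1.06672797e-02,  7.86106655e-03, -4.06242532e-05]), 'ee_pos': array([243.21411703, 602.17126413, 209.88947793]), 'eef_rot': array([ 1.90699431e-01,  9.81648185e-01, -7.34280682e-04, -1.67723290e-04]), 'wrist_force': array([-0.70405249,  0.07766334,  0.37993521]), 'torque': array([ 0.03776338, -0.01868293,  0.05983446]), 'finger_force': 0.0, 'width': 85.09020531456976}
[[-0.927  0.374 -0.001]
 [ 0.374  0.927 -0.001]
 [ 0.    -0.002 -1.   ]]
```

View pics/scene0.png

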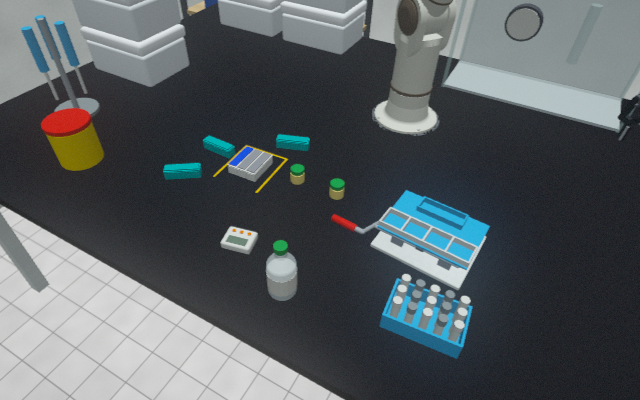

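View pics/top0.png

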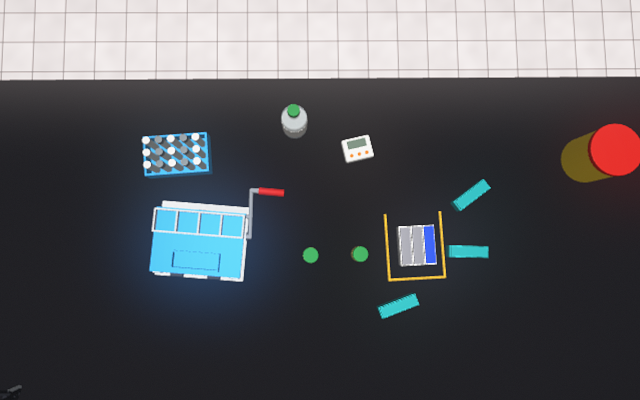

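Top view (up = +x, right = −y): the row of three is at px (400–437, 225–266), with the blue lid at (430,245) on the −y end. The turquoise look-alikes are at (471,195), (468,252) and (398,306), and I leave those alone. Jar caps are at (310,255) and (360,254). The slot is at (196,260), the pockets along (162–235, 222), the red grip at (268,192) and the yellow U marking around the row. In the scene view the same things appear: jars at (298,174) and (337,188), blue lid at (242,157).

Run:
```python
from h import *
print([a for a in dir(robot) if a[0]!='_'], robot.finger_overhang)
T=dict(np.load('pics/top0.npz'));S=dict(np.load('pics/scene0.npz'))
hs=lambda c:cv2.cvtColor(c['image'],cv2.COLOR_BGR2HSV)
def mask(c,lo,hi):return cv2.inRange(hs(c),np.array(lo),np.array(hi))
def blobs(c,lo,hi,name,box,amin=15):
    m=mask(c,lo,hi);x0,y0,x1,y1=box;k=np.zeros_like(m);k[y0:y1,x0:x1]=m[y0:y1,x0:x1]
    n,l,s,ce=cv2.connectedComponentsWithStats(k); P=cloud(c); out=[]
    for i in range(1,n):
        if s[i,4]<amin: continue
        q=P[(l==i)&(c['range_z']>0)]; 
        v,u=np.nonzero(l==i)
        print(name,ce[i].round(1),s[i,4],'med',np.median(q,0).round(1),'zmax',np.percentile(q[:,2],[5,95]).round(1)); out.append((ce[i],l==i))
    return out
for c,n,b1,b2,b3,b4 in((T,'top',(290,230,380,275),(390,215,442,275),(245,180,290,200),(380,205,450,285)),(S,'scn',(280,160,350,205),(225,140,275,185),(325,210,362,235),(210,140,290,195))):
    g=blobs(c,(45,90,50),(80,255,255),n+' cap',b1)
    g=blobs(c,(108,120,80),(130,255,255),n+' blue',b2)
    for ce,m in g:
        r=cv2.minAreaRect(np.argwhere(m)[:,::-1].astype(np.float32)); p=cv2.boxPoints(r);print(p.round(1).tolist(),plane(c,p[:,0],p[:,1],34.).round(1).tolist())
    blobs(c,(0,150,60),(8,255,255),n+' red',b3)
    blobs(c,(20,120,80),(30,255,255),n+' yel',b4)
P=cloud(T)
# rack heights
m=np.zeros((400,640),bool);m[195:290,140:252]=1;m&=T['range_z']>0
z=P[m][:,2];print('rack z hist',np.histogram(z,[-10,5,15,25,35,45,53,63,69,78,90]))
c=T['image'][205:285,145:255];cv2.imwrite('pics/rk.png',cv2.resize(c,None,fx=7,fy=7,interpolation=cv2.INTER_CUBIC)[:560,:770])
c=T['image'][210:285,375:450];cv2.imwrite('pics/row.png',cv2.resize(c,None,fx=6,fy=6,interpolation=cv2.INTER_CUBIC))
```

```text
['IKError', 'finger_overhang'] 14.0
top cap [310.2 254.8] 212 med [477.4 -22.7  45. ] zmax [ 0.7 48.4]
top cap [360.2 253.6] 210 med [ 478.2 -147.3   45.3] zmax [ 8.  49.2]
top blue [429.5 244.3] 357 med [ 500.3 -325.1   33.4] zmax [29.9 37. ]
[[423.29998779296875, 226.5], [433.0, 225.8000030517578], [435.79998779296875, 261.8999938964844], [426.0, 262.6000061035156]] [[544.7, -310.2, 34.0], [546.3, -335.0, 34.0], [455.4, -338.8, 34.0], [453.9, -314.2, 34.0]]
top red [275.  191.4] 66 med [632.5  58.   86.9] zmax [83.  90.2]
top yel [414.6 254.7] 627 med [ 4.635e+02 -2.938e+02 -2.000e-01] zmax [-3.6  3.7]
scn cap [297.1 169.1] 151 med [ 484.1 -146.    45.4] zmax [ 2.1 49. ]
scn cap [336.9 183.7] 163 med [483.  -21.7  45.4] zmax [ 0.8 48.5]
scn blue [240.7 156. ] 169 med [ 503.4 -321.9   34.4] zmax [31.7 37.5]
[[229.0, 163.0], [248.0, 144.0], [252.5, 148.5], [233.5, 167.5]] [[546.8, -331.4, 34.0], [444.2, -338.3, 34.0], [455.9, -313.7, 34.0], [556.7, -308.1, 34.0]]
scn red [343.1 221.8] 176 med [638.6  71.4  87.1] zmax [79.5 90.3]
scn yel [256.8 166.2] 294 med [ 480.8 -246.5    1.3] zmax [-1.6  3.7]
rack z hist (array([3462,  895,   45,   56,   35,  196, 5012,  195,  697,    3]), array([-10,   5,  15,  25,  35,  45,  53,  63,  69,  78,  90]))
```

View pics/rk.png

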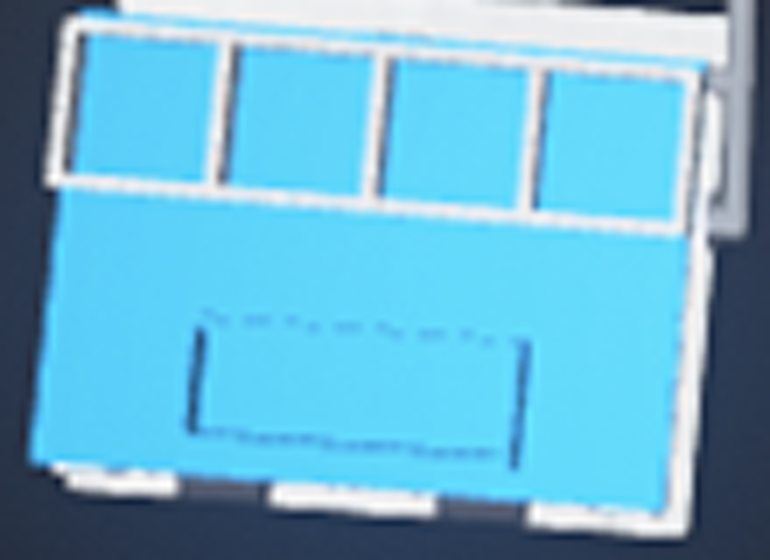

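View pics/row.png

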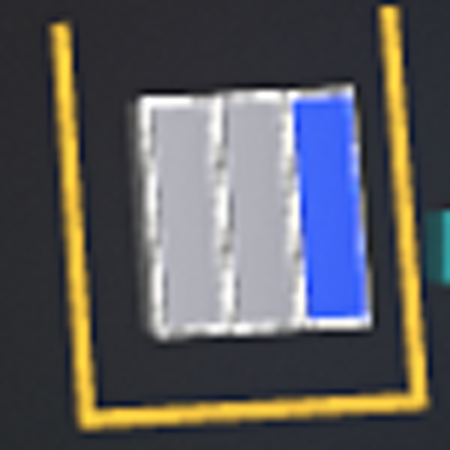

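The blue-lidded box at top px (430,244) is the cartridge. It is true blue (not turquoise), has a white rim and touches the two grey lids in the row. The row crop confirms this, blue lid on the right. The yellow U is flat tape (z≈0). The rack crop shows four white pockets and the slot outline at crop px (190–525, 325–465).

Call:
step_arm([
  {"twist": 1},
  {"twist": 1},
  {"twist": 1},
  {"twist": 1},
  {"twist": 1},
  {"twist": 1},
  {"twist": 1},
  {"twist": 1},
  {"twist": 1},
  {"twist": 1},
], grip=255, grip_force=30)

```text
validation failed for argument at $.de...
```

Call:
step_arm([
  {"twist": 0.785},
  {"twist": 0.785},
  {"twist": 0.785},
  {"twist": 0.785},
  {"x": -0.9,"y": 0.9},
  {"x": -0.9,"y": 0.9},
  {"x": -0.9,"y": 0.9},
  {"x": -0.9,"y": 0.9},
  {"x": -0.9,"y": 0.9},
  {"x": -0.9,"y": 0.9},
])

```text
validation failed for argument at $.de...
```

Run:
```python
from h import *
s=readout.sense();print(s['time_s'],s['ee_pos'],s['joints'].round(2),s['width']);m=R.from_quat(s['eef_rot']).as_matrix();print(np.degrees(np.arctan2(m[1,0],m[0,0])))
T=dict(np.load('pics/top0.npz'))
def pr(L,z):
    L=np.array(L,float);return plane(T,145+(L[:,0]+.5)/7-.5,205+(L[:,1]+.5)/7-.5,z)
w=pr([(65,20),(700,70),(681,233),(48,186)],73.);print(w.round(1),w.mean(0))
s=pr([(195,433),(202,325),(527,342),(515,463)],73.);print(s.round(1),s.mean(0))
e=w[0]-w[1]+w[3]-w[2];print('row dir',e,'heading',np.arctan2(-e[0],e[1]),np.linalg.norm(w[0]-w[1]))
d=w.mean(0)-s.mean(0);print(d,np.arctan2(d[1],d[0]))
```

```text
0.15 [243.21411703 602.17126413 209.88947793] [-0.92  0.5  -0.43  1.55  0.22  1.14 -0.21] 85.09020531456976
158.01278152898638
[[597.6 354.5  73. ]
 [577.6 135.5  73. ]
 [521.2 142.1  73. ]
 [540.2 359.4  73. ]] [559.16041794 247.8641899   73.        ]
[[455.  308.1  73. ]
 [491.8 306.1  73. ]
 [484.4 194.9  73. ]
 [443.2 198.8  73. ]] [468.60528062 251.98162316  73.        ]
row dir [ 39.03545219 436.41562729   0.        ] heading -0.08920818920455809 219.96185903115685
[90.55513732 -4.11743326  0.        ] -0.04543750271756696
```

Call:
step_arm([
  {"x": 0,"y": 0,"z": 0,"twist": 1},
  {"x": 0,"y": 0,"z": 0,"twist": 1},
  {"x": 0,"y": 0,"z": 0,"twist": 1},
  {"x": 0,"y": 0,"z": 0,"twist": 1},
  {"x": 0,"y": 0,"z": 0,"twist": 1},
  {"x": 0,"y": 0,"z": 0,"twist": 1},
  {"x": 0,"y": 0,"z": 0,"twist": 1},
  {"x": 0,"y": 0,"z": 0,"twist": 1},
  {"x": 0,"y": 0,"z": 0,"twist": 1},
  {"x": 0,"y": 0,"z": 0,"twist": 1},
], grip=255, grip_force=30)

```text
time_s: 0.98
ee_pos: [243.2, 602.4, 210.2]
eef_rot: [0.589, 0.808, -0.0, 0.0]
wrist_force: [0.5, -0.2, 0.4]
width: 0.2
finger_force: 0.0
```

Call:
step_arm([
  {"x": 0,"y": 0,"z": 0,"twist": 0.77},
  {"x": 0,"y": 0,"z": 0,"twist": 0.77},
  {"x": 0,"y": 0,"z": 0,"twist": 0.77},
  {"x": 0,"y": 0,"z": 0,"twist": 0.77},
  {"x": -0.9,"y": 0.9,"z": 0,"twist": 0},
  {"x": -0.9,"y": 0.9,"z": 0,"twist": 0},
  {"x": -0.9,"y": 0.9,"z": 0,"twist": 0},
  {"x": -0.9,"y": 0.9,"z": 0,"twist": 0},
  {"x": -0.9,"y": 0.9,"z": 0,"twist": 0},
  {"x": -0.9,"y": 0.9,"z": 0,"twist": 0},
])

```text
time_s: 1.82
ee_pos: [413.5, 446.7, 210.5]
eef_rot: [0.691, 0.723, -0.0, -0.0]
wrist_force: [0.7, 1.1, 0.4]
width: 0.5
finger_force: 0.0
```

Call:
step_arm([
  {"x": -1,"y": 0.1,"z": 0,"twist": 0},
  {"x": -1,"y": 0.1,"z": 0,"twist": 0},
  {"x": -1,"y": 0.1,"z": 0,"twist": 0},
  {"x": -1,"y": 0.1,"z": 0,"twist": 0},
  {"x": -1,"y": 0.1,"z": 0,"twist": 0},
  {"x": -1,"y": 0.1,"z": 0,"twist": 0},
  {"x": -1,"y": 0.1,"z": 0,"twist": 0},
  {"x": -1,"y": 0.1,"z": 0,"twist": 0},
  {"x": -1,"y": 0.1,"z": 0,"twist": 0},
  {"x": -1,"y": 0.1,"z": 0,"twist": 0},
])

```text
time_s: 2.65
ee_pos: [456.0, 148.5, 210.6]
eef_rot: [0.691, 0.723, -0.0, -0.0]
wrist_force: [-0.5, -0.6, -0.5]
width: -0.2
finger_force: 0.0
```

```bash
cat >> h.py <<'E'
def st():
    s=readout.sense();m=R.from_quat(s['eef_rot']).as_matrix();h=np.arctan2(m[1,0],m[0,0])
    print('t',round(s['time_s'],2),'p',s['ee_pos'].round(1),'h',np.degrees(h).round(2),'w',round(s['width'],1),'j',s['joints'].round(2),'f',s['wrist_force'].round(1));return s['ee_pos'],h
def to(x,y,z,hd):
    p,h=st();H=np.radians(hd);d=np.array([x,y,z])-p
    tw=-((hd-np.degrees(h)+180)%360-180)/5
    print('twist total',round(tw,2),'then xyz total units',(np.array([d[0]*np.cos(H)+d[1]*np.sin(H),d[0]*np.sin(H)-d[1]*np.cos(H),-d[2]])/30).round(2))
E
python3 -c "
from h import *
to(410,-328,120,92.5)"
```

```text
t 2.65 p [456.  148.5 210.6] h 92.62 w -0.2 j [-0.38  0.17  0.01  1.98 -0.    1.   -0.32] f [-0.5 -0.6 -0.5]
twist total 0.02 then xyz total units [-15.8   -2.22   3.02]
```

Call:
step_arm([
  {"x": -1,"y": -0.1,"z": 0,"twist": 0},
  {"x": -1,"y": -0.1,"z": 0,"twist": 0},
  {"x": -1,"y": -0.1,"z": 0,"twist": 0},
  {"x": -1,"y": -0.1,"z": 0,"twist": 0},
  {"x": -1,"y": -0.1,"z": 0,"twist": 0},
  {"x": -1,"y": -0.1,"z": 0,"twist": 0},
  {"x": -1,"y": -0.1,"z": 0,"twist": 0},
  {"x": -1,"y": -0.1,"z": 0,"twist": 0},
  {"x": -1,"y": -0.1,"z": 0,"twist": 0},
  {"x": -1,"y": -0.1,"z": 0,"twist": 0},
])

```text
time_s: 3.48
ee_pos: [439.4, -152.4, 210.7]
eef_rot: [0.691, 0.723, 0.0, -0.0]
wrist_force: [0.3, 0.7, -0.7]
width: 0.0
finger_force: 0.0
```

Call:
step_arm([
  {"x": -1,"y": -0.2,"z": 0,"twist": 0},
  {"x": -1,"y": -0.2,"z": 0,"twist": 0},
  {"x": -1,"y": -0.2,"z": 0,"twist": 0},
  {"x": -1,"y": -0.2,"z": 0,"twist": 0},
  {"x": -1,"y": -0.2,"z": 0,"twist": 0},
  {"x": -0.8,"y": -0.2,"z": 0.5,"twist": 0},
  {"x": 0,"y": 0,"z": 0.8,"twist": 0},
  {"x": 0,"y": 0,"z": 0.8,"twist": 0},
  {"x": 0,"y": 0,"z": 0.8,"twist": 0},
  {"x": 0,"y": 0,"z": 0.1,"twist": 0},
])

```text
time_s: 4.32
ee_pos: [409.1, -324.5, 116.7]
eef_rot: [0.691, 0.723, -0.001, -0.004]
wrist_force: [-0.2, 0.8, -0.8]
width: -0.1
finger_force: 0.0
```

```bash
python3 -c "
from h import *
st();c=cap('wrist','w1.png');np.savez('pics/w1.npz',**c);print(c['origin'],c['rotation'].round(2))
m=cv2.inRange(cv2.cvtColor(c['image'],cv2.COLOR_BGR2HSV),np.array((108,120,80)),np.array((130,255,255)))
n,l,s,ce=cv2.connectedComponentsWithStats(m)
for i in range(1,n):
  if s[i,4]>150:
    p=cv2.boxPoints(cv2.minAreaRect(np.argwhere(l==i)[:,::-1].astype(np.float32)));print(s[i],ce[i],p.round(0).tolist(),plane(c,p[:,0],p[:,1],34.,True).round(1).tolist())
"
```

```text
t 4.32 p [ 409.1 -324.5  116.7] h 92.6 w -0.1 j [ 0.32  0.38  0.37  1.97 -0.18  0.83  0.83] f [-0.2  0.8 -0.8]
[ 407.79841575 -248.88104555  279.73309972] [[ 1.   -0.05 -0.01]
 [ 0.05  0.95  0.3 ]
 [-0.01 -0.3   0.96]]
[377 192 101  27 346] [439.3150289  202.74277457] [[377.0, 218.0], [377.0, 192.0], [477.0, 192.0], [477.0, 218.0]] [[457.3, -337.7, 34.0], [455.0, -314.8, 34.0], [548.0, -309.7, 34.0], [553.3, -334.3, 34.0]]
```

View pics/w1.png

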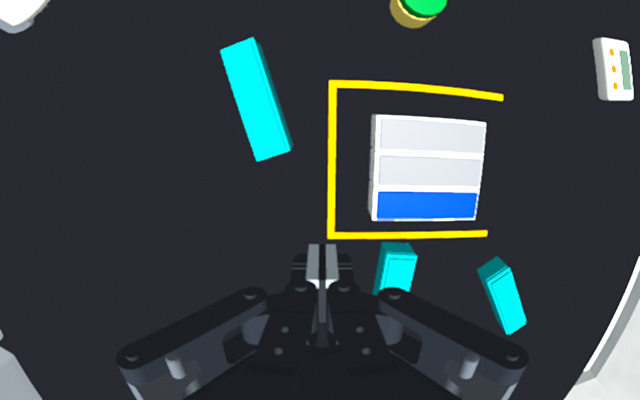

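The wrist view shows the row with the blue lid at px (378–477, 192–218), with the closed fingers near (322,270) just short of its near end. I'll lower and push along its axis.

Call:
step_arm([
  {"x": -0.16,"y": 0,"z": 0.6,"twist": 0},
  {"x": 0,"y": 0,"z": 0.6,"twist": 0},
  {"x": 0,"y": 0,"z": 0.6,"twist": 0},
  {"x": 0,"y": 0,"z": 0.6,"twist": 0},
  {"x": 0,"y": 0,"z": 0.5,"twist": 0},
  {"x": 0,"y": 0,"z": 0.3,"twist": 0},
  {"x": 0,"y": 0,"z": 0,"twist": 0},
  {"x": 0,"y": 0.2,"z": 0,"twist": 0},
  {"x": 0,"y": 0.2,"z": 0,"twist": 0},
  {"x": 0,"y": 0,"z": 0,"twist": 0},
])

```text
time_s: 5.2
ee_pos: [427.2, -331.3, 26.2]
eef_rot: [0.69, 0.724, 0.001, 0.002]
wrist_force: [1.3, 0.2, -0.1]
width: 0.3
finger_force: 0.0
```

Call:
step_arm([
  {"x": 0,"y": 0.2,"z": 0,"twist": 0},
  {"x": 0,"y": 0.2,"z": 0,"twist": 0},
  {"x": 0,"y": 0.25,"z": 0,"twist": 0},
  {"x": 0,"y": 0.25,"z": 0,"twist": 0},
  {"x": 0,"y": 0.25,"z": 0,"twist": 0},
  {"x": 0,"y": 0.25,"z": 0,"twist": 0},
  {"x": 0,"y": 0.25,"z": 0,"twist": 0},
  {"x": 0,"y": 0.25,"z": 0,"twist": 0},
  {"x": 0,"y": 0.2,"z": 0,"twist": 0},
  {"x": 0,"y": 0.15,"z": 0,"twist": 0},
])

```text
time_s: 6.03
ee_pos: [492.5, -327.6, 24.6]
eef_rot: [0.691, 0.723, 0.0, 0.0]
wrist_force: [-0.2, -0.1, 0.1]
width: 0.1
finger_force: 0.0
```

```bash
python3 -c "
from h import *
to(558.5,-323.5,20,92.6);c=cap('top')
m=cv2.inRange(cv2.cvtColor(c['image'],cv2.COLOR_BGR2HSV),np.array((108,120,80)),np.array((130,255,255)))
n,l,s,ce=cv2.connectedComponentsWithStats(m)
for i in range(1,n):
  if s[i,4]>150:
    p=cv2.boxPoints(cv2.minAreaRect(np.argwhere(l==i)[:,::-1].astype(np.float32)));print(s[i],ce[i],p.round(0).tolist(),plane(c,p[:,0],p[:,1],34.).round(1).tolist())
"
```

```text
t 6.03 p [ 492.5 -327.6   24.6] h 92.64 w 0.1 j [ 0.31  0.62  0.31  1.84 -0.27  0.72  0.81] f [-0.2 -0.1  0.1]
twist total 0.01 then xyz total units [0.04 2.21 0.15]
[424 226  11  37 277] [428.63537906 243.37184116] [[424.0, 226.0], [433.0, 226.0], [434.0, 262.0], [425.0, 262.0]] [[545.5, -311.3, 34.0], [546.0, -335.0, 34.0], [455.2, -335.0, 34.0], [454.7, -311.5, 34.0]]
[166 277  69  16 640] [199.6734375 284.16875  ] [[165.0, 289.0], [166.0, 276.0], [234.0, 281.0], [233.0, 294.0]] [[397.4, 336.3, 34.0], [430.5, 334.3, 34.0], [415.6, 166.2, 34.0], [382.5, 168.7, 34.0]]
```

```bash
python3 -c "
from h import *
st();c=cap('top');d=cap('scene')
a=cv2.resize(c['image'][140:300,250:500],(500,320));b=cv2.resize(d['image'][80:240,150:400],(500,320))
cv2.imwrite('pics/a1.png',np.vstack([a,b])[:600])"
```

```text
t 6.08 p [ 493.3 -327.4   24.7] h 92.68 w 0.3 j [ 0.31  0.62  0.31  1.84 -0.27  0.72  0.81] f [ 1.6 -0.   0.9]
```

View pics/a1.png

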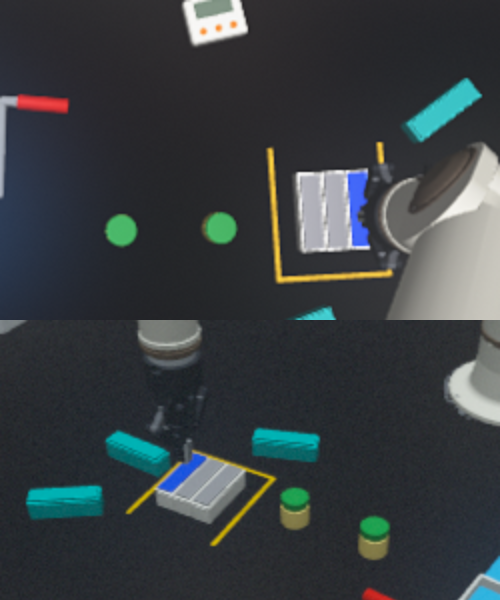

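```bash
python3 -c "
from h import *
st();d=cap('scene');c=cap('wrist');st()
a=cv2.resize(c['image'][100:300,250:500],(500,400))
cv2.imwrite('pics/a2.png',np.vstack([a,cv2.resize(d['image'][120:220,150:400],(500,200))]))"
```

```text
t 6.18 p [ 491.7 -327.6   24.5] h 92.64 w -0.1 j [ 0.31  0.62  0.31  1.85 -0.27  0.72  0.81] f [-0.8  0.3 -0.1]
t 6.28 p [ 491.  -327.8   24.6] h 92.59 w -0.0 j [ 0.31  0.62  0.31  1.85 -0.27  0.72  0.81] f [-0.9 -0.5  0.6]
```

View pics/a2.png

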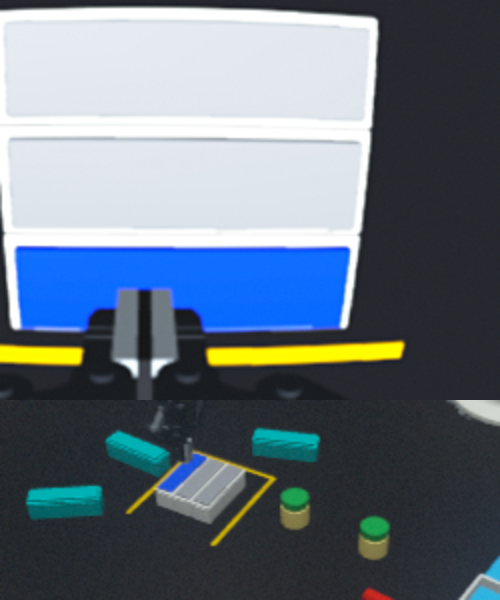

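The wrist and scene views both put the fingertips over the blue lid (wrist px ≈(322,250), scene px ≈(244,151)), and the cartridge has not moved. I'll compare this with the reported TCP.

```bash
python3 -c "
from h import *
def proj(c,P):
    q=(np.array(P)-c['origin'])@c['rotation'];return c['cx']+c['fx']*q[0]/-q[2],c['cy']-c['fx']*q[1]/-q[2]
p,h=st();S=cap('scene');T=cap('top')
for z in(10,24,34,48,60,90): print(z,np.round(proj(S,[p[0],p[1],z]),1),np.round(proj(T,[p[0],p[1],z]),1))
for x in(451,551): print(x,np.round(proj(S,[x,-326.5,34]),1),np.round(proj(T,[x,-326.5,34]),1))
cv2.imwrite('pics/a3.png',np.hstack([cv2.resize(S['image'][120:190,200:290],(540,420),interpolation=cv2.INTER_CUBIC)]))
P=cloud(S)
for v in range(128,160,2): print(v,[tuple(P[v,u].round(0).astype(int)) for u in(242,244,246)])
"
```

```text
t 6.28 p [ 491.  -327.8   24.6] h 92.59 w -0.0 j [ 0.31  0.62  0.31  1.85 -0.27  0.72  0.81] f [-0.9 -0.5  0.6]
10 [242.4 159.7] [428.4 247.8]
24 [241.9 155.9] [429.8 247.8]
34 [241.6 153.2] [430.9 247.7]
48 [241.2 149.3] [432.5 247.7]
60 [240.8 146. ] [433.8 247.7]
90 [239.8 137.4] [437.4 247.7]
451 [249.9 146.3] [431.  263.7]
551 [229.5 164.3] [429.6 224. ]
128 [(np.int64(499), np.int64(-310), np.int64(132)), (np.int64(481), np.int64(-317), np.int64(119)), (np.int64(484), np.int64(-307), np.int64(125))]
130 [(np.int64(498), np.int64(-311), np.int64(125)), (np.int64(485), np.int64(-315), np.int64(116)), (np.int64(481), np.int64(-311), np.int64(115))]
132 [(np.int64(500), np.int64(-310), np.int64(120)), (np.int64(485), np.int64(-316), np.int64(109)), (np.int64(475), np.int64(-316), np.int64(103))]
134 [(np.int64(501), np.int64(-310), np.int64(114)), (np.int64(484), np.int64(-317), np.int64(101)), (np.int64(474), np.int64(-318), np.int64(95))]
136 [(np.int64(494), np.int64(-317), np.int64(100)), (np.int64(489), np.int64(-314), np.int64(98)), (np.int64(478), np.int64(-316), np.int64(91
[... 905 characters left out ...]
(-324), np.int64(48)), (np.int64(496), np.int64(-313), np.int64(54)), (np.int64(473), np.int64(-325), np.int64(35))]
152 [(np.int64(485), np.int64(-331), np.int64(33)), (np.int64(486), np.int64(-323), np.int64(37)), (np.int64(479), np.int64(-321), np.int64(34))]
154 [(np.int64(492), np.int64(-326), np.int64(32)), (np.int64(492), np.int64(-319), np.int64(35)), (np.int64(488), np.int64(-315), np.int64(34))]
156 [(np.int64(501), np.int64(-320), np.int64(33)), (np.int64(502), np.int64(-311), np.int64(37)), (np.int64(495), np.int64(-310), np.int64(33))]
158 [(np.int64(509), np.int64(-313), np.int64(34)), (np.int64(503), np.int64(-311), np.int64(31)), (np.int64(503), np.int64(-304), np.int64(34))]
```

View pics/a3.png

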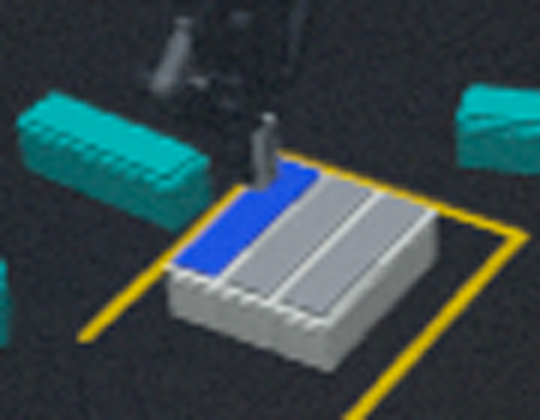

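```bash
python3 -c "
from h import *
for f in ('w1','now'):
    c=dict(np.load('pics/w1.npz')) if f=='w1' else cap('wrist')
    v,u=np.mgrid[:400,:640];d=ray(c,u,v,True);a=d@c['rotation'][:,2];P=c['origin']+d*(c['range_z']/-a)[...,None]
    for q in [(300,60),(500,260),(330,120),(430,130),(430,170),(430,210),(395,270),(300,210),(322,250),(322,262),(318,275),(326,275)]: print(f,q,P[q[1],q[0]].round(1),c['image'][q[1],q[0]])
    print(c['origin'])
st()
"
```

```text
w1 (300, 60) [ 384.4 -205.6   -1.7] [50 42 40]
w1 (500, 260) [ 611.2 -391.5    9.5] [119 116   0]
w1 (330, 120) [ 4.136e+02 -2.593e+02  3.000e-01] [  0 255 255]
w1 (430, 130) [ 495.7 -259.8   32.6] [245 240 235]
w1 (430, 170) [ 499.5 -293.5   32.6] [243 237 233]
w1 (430, 210) [ 504.3 -328.6   33.6] [255 120  22]
w1 (395, 270) [ 480.5 -388.7   33.4] [252 251   0]
w1 (300, 210) [ 389.4 -345.2    0.5] [49 41 40]
w1 (322, 250) [ 410.  -313.9  147.8] [27 26 24]
w1 (322, 262) [ 410.  -313.7  160.1] [29 26 26]
w1 (318, 275) [ 408.5 -313.8  171.3] [93 87 79]
w1 (326, 275) [ 411.7 -313.9  170.8] [104  97  89]
[ 407.79841575 -248.88104555  279.73309972]
now (300, 60) [ 474.2 -223.4   -0.8] [  0 252 255]
now (500, 260) [ 6.318e+02 -3.520e+02 -1.000e-01] [49 41 39]
now (330, 120) [ 492.8 -257.9   33.9] [245 240 235]
now (430, 130) [ 544.3 -259.1   33.9] [244 237 233]
now (430, 170) [ 547.4 -280.3   32.1] [249 250 247]
now (430, 210) [ 564.  -313.7   -1.2] [255 255 255]
now (395, 270) [ 545.8 -360.2   -2. ] [50 40 37]
now (300, 210) [ 479.4 -305.6   32.6] [240 234 228]
now (322, 250) [ 491.6 -317.1   55.8] [27 24 23]
now (322, 262) [ 491.6 -317.2   67.5] [28 26 25]
now (318, 275) [ 490.  -317.3   78.6] [95 89 81]
now (326, 275) [ 493.3 -317.3   78.2] [104  98  89]
[ 488.70944336 -251.61595386  187.38090716]
t 6.43 p [ 491.  -327.9   24.7] h 92.58 w 0.1 j [ 0.31  0.62  0.31  1.85 -0.27  0.72  0.81] f [-0.7  0.2 -0.8]
```

Depth from both cameras puts the closed tips about 22–25 mm above the reported TCP, not 14 mm below it as documented, so the fingers passed over the lid without touching it. I'll back off, lower further while watching the force, and calibrate the tip height.

Call:
step_arm([
  {"x": 0,"y": -0.5,"z": 0,"twist": 0},
  {"x": 0,"y": -0.5,"z": 0,"twist": 0},
  {"x": 0,"y": -0.5,"z": 0,"twist": 0},
  {"x": 0,"y": -0.5,"z": 0,"twist": 0},
  {"x": -0.05,"y": -0.5,"z": 0,"twist": 0},
  {"x": 0,"y": 0,"z": 0.2,"twist": 0},
  {"x": 0,"y": 0,"z": 0.2,"twist": 0},
  {"x": 0,"y": 0,"z": 0.2,"twist": 0},
  {"x": 0,"y": 0,"z": 0,"twist": 0},
  {"x": 0,"y": 0,"z": 0,"twist": 0},
])

```text
time_s: 7.27
ee_pos: [417.2, -332.0, 5.9]
eef_rot: [0.69, 0.723, 0.0, -0.0]
wrist_force: [0.1, 0.4, 0.5]
width: 0.0
finger_force: 0.0
```

```bash
python3 -c "
from h import *
st();c=cap('wrist');v,u=np.mgrid[:400,:640];d=ray(c,u,v,True);a=d@c['rotation'][:,2];P=c['origin']+d*(c['range_z']/-a)[...,None]
for r in range(225,262,4): print(r,P[r,318].round(0),P[r,326].round(0))
b=cap('scene')
cv2.imwrite('pics/a4.png',np.hstack([cv2.resize(c['image'][160:310,260:440],(480,400)),cv2.resize(b['image'][110:190,200:264],(320,400),interpolation=cv2.INTER_CUBIC)]))
"
```

```text
t 7.27 p [ 417.2 -332.     5.9] h 92.68 w 0.0 j [ 0.38  0.58  0.3   1.99 -0.28  0.61  0.92] f [0.1 0.4 0.5]
225 [ 416. -324.   -0.] [ 420. -323.    1.]
229 [ 416. -326.   -1.] [ 420. -325.    1.]
233 [ 416. -329.   -0.] [ 421. -328.    0.]
237 [ 416. -331.   -1.] [ 421. -331.    0.]
241 [ 416. -334.   -0.] [ 421. -334.   -1.]
245 [ 416. -321.   32.] [ 420. -320.   33.]
249 [ 416. -322.   35.] [ 420. -321.   36.]
253 [ 416. -322.   40.] [ 420. -322.   39.]
257 [ 416. -321.   45.] [ 420. -321.   44.]
261 [ 416. -322.   48.] [ 420. -321.   48.]
```

View pics/a4.png

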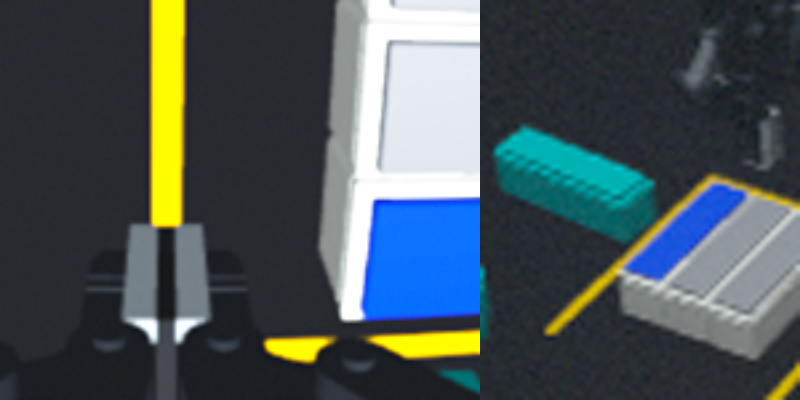

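In this view the tips end at z≈32 with the TCP at 5.9, so the tip is at TCP + 26 mm. I'll lower until the tips are at about 8 mm, then push.

Call:
step_arm([
  {"x": 0.08,"y": 0,"z": 0.2,"twist": 0},
  {"x": 0,"y": 0,"z": 0.2,"twist": 0},
  {"x": 0,"y": 0,"z": 0.2,"twist": 0},
  {"x": 0,"y": 0,"z": 0.15,"twist": 0},
  {"x": 0,"y": 0,"z": 0,"twist": 0},
  {"x": 0,"y": 0.15,"z": 0,"twist": 0},
  {"x": 0,"y": 0.15,"z": 0,"twist": 0},
  {"x": 0,"y": 0.15,"z": 0,"twist": 0},
  {"x": 0,"y": 0.2,"z": 0,"twist": 0},
  {"x": 0,"y": 0.2,"z": 0,"twist": 0},
])

```text
time_s: 8.2
ee_pos: [442.9, -329.2, -15.6]
eef_rot: [0.691, 0.723, 0.0, 0.0]
wrist_force: [-0.8, 0.1, 0.4]
width: -0.1
finger_force: 0.4
```

Call:
step_arm([
  {"x": 0,"y": 0.25,"z": 0,"twist": 0},
  {"x": 0,"y": 0.25,"z": 0,"twist": 0},
  {"x": 0,"y": 0.25,"z": 0,"twist": 0},
  {"x": 0,"y": 0.25,"z": 0,"twist": 0},
  {"x": 0,"y": 0.25,"z": 0,"twist": 0},
  {"x": 0,"y": 0.25,"z": 0,"twist": 0},
  {"x": 0,"y": 0.25,"z": 0,"twist": 0},
  {"x": 0,"y": 0.2,"z": 0,"twist": 0},
  {"x": 0,"y": 0.15,"z": 0,"twist": 0},
  {"x": 0,"y": 0.1,"z": 0,"twist": 0},
])

```text
time_s: 9.03
ee_pos: [508.7, -325.9, -15.9]
eef_rot: [0.691, 0.723, 0.0, 0.0]
wrist_force: [-1.1, -0.3, 1.3]
width: 0.2
finger_force: 0.5
```

```bash
cat >> h.py <<'E'
def lid(fish=None,z=34.):
    c=cap('wrist' if fish else 'scene')
    m=cv2.inRange(cv2.cvtColor(c['image'],cv2.COLOR_BGR2HSV),np.array((108,120,80)),np.array((130,255,255)))
    n,l,s,ce=cv2.connectedComponentsWithStats(m)
    for i in range(1,n):
        if s[i,4]>60 and (fish or ce[i][1]<195):
            q=np.argwhere(l==i)[:,::-1].astype(float)
            w=plane(c,q[:,0],q[:,1],z,bool(fish))[:,:2].astype(np.float32)
            r=cv2.minAreaRect(w);print(s[i],'centre',np.round(r[0],1),'size',np.round(r[1],1),'ang',round(r[2],1))
E
python3 -c "
from h import *
to(558.5,-323.5,-18,92.6);lid()
c=cap('scene');cv2.imwrite('pics/a5.png',cv2.resize(c['image'][110:210,190:310],(600,500)))
"
```

```text
t 9.03 p [ 508.7 -325.9  -15.9] h 92.64 w 0.2 j [ 0.31  0.7   0.29  1.82 -0.3   0.66  0.82] f [-1.1 -0.3  1.3]
twist total 0.01 then xyz total units [0.01 1.66 0.07]
[205   0  12   8  64] centre [ -440.8 -1196.6] size [101.5  55.2] ang 39.5
[214 159  27  21 198] centre [ 569.9 -319.7] size [96.9 24.6] ang 3.2
```

View pics/a5.png

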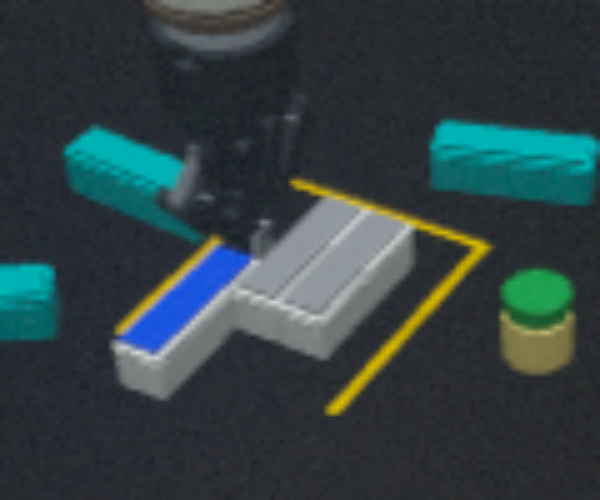

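The cartridge is sliding out straight, with the blue lid now at crop px (120–245, 250–350) and the greys undisturbed. I'll finish the push, back off and rise.

Call:
step_arm([
  {"x": 0,"y": 0.2,"z": 0,"twist": 0},
  {"x": 0,"y": 0.25,"z": 0,"twist": 0},
  {"x": 0,"y": 0.25,"z": 0,"twist": 0},
  {"x": 0,"y": 0.25,"z": 0,"twist": 0},
  {"x": 0,"y": 0.25,"z": 0,"twist": 0},
  {"x": 0,"y": 0.2,"z": 0,"twist": 0},
  {"x": 0,"y": 0.15,"z": 0,"twist": 0},
  {"x": 0,"y": 0.1,"z": 0,"twist": 0},
  {"x": 0,"y": 0.05,"z": 0,"twist": 0},
  {"x": 0,"y": 0,"z": 0,"twist": 0},
])

```text
time_s: 9.97
ee_pos: [559.2, -323.7, -15.9]
eef_rot: [0.691, 0.723, 0.0, 0.0]
wrist_force: [0.5, -0.5, 1.0]
width: 0.1
finger_force: 0.0
```

Call:
step_arm([
  {"x": 0,"y": -0.2,"z": 0,"twist": 0},
  {"x": 0,"y": -0.2,"z": 0,"twist": 0},
  {"x": 0,"y": 0,"z": -0.5,"twist": 0},
  {"x": 0,"y": 0,"z": -0.8,"twist": 0},
  {"x": 0,"y": 0,"z": -0.9,"twist": 0},
  {"x": 0,"y": 0,"z": -0.9,"twist": 0},
  {"x": 0,"y": 0,"z": -0.9,"twist": 0},
  {"x": 0,"y": 0,"z": 0,"twist": 0},
  {"x": 0,"y": 0,"z": 0,"twist": 0},
  {"x": 0,"y": 0,"z": 0,"twist": 0},
])

```text
time_s: 10.8
ee_pos: [546.5, -324.2, 104.8]
eef_rot: [0.691, 0.723, 0.0, 0.0]
wrist_force: [-0.0, 0.2, -0.4]
width: 0.0
finger_force: 0.0
```

```bash
python3 -c "
from h import *
lid();lid(1);to(622,-320,90,2.5)
"
```

```text
[202 169  29  22 231] centre [ 620.7 -318. ] size [96.7 26.6] ang 3.2
[ 361  188  109   30 2994] centre [ 624.2 -317.9] size [93.5 24.2] ang 3.0
t 10.9 p [ 545.9 -323.7  103.3] h 92.6 w -0.2 j [ 0.24  0.58  0.35  1.7  -0.24  0.91  0.73] f [ 0.3 -0.8  0. ]
twist total 18.02 then xyz total units [ 2.54 -0.01  0.44]
```

Call:
step_arm([
  {"x": 0,"y": 0,"z": 0,"twist": 1},
  {"x": 0,"y": 0,"z": 0,"twist": 1},
  {"x": 0,"y": 0,"z": 0,"twist": 1},
  {"x": 0,"y": 0,"z": 0,"twist": 1},
  {"x": 0,"y": 0,"z": 0,"twist": 1},
  {"x": 0,"y": 0,"z": 0,"twist": 1},
  {"x": 0,"y": 0,"z": 0,"twist": 1},
  {"x": 0,"y": 0,"z": 0,"twist": 1},
  {"x": 0,"y": 0,"z": 0,"twist": 1},
  {"x": 0,"y": 0,"z": 0,"twist": 1},
], grip=90)

```text
time_s: 11.73
ee_pos: [545.8, -323.8, 102.6]
eef_rot: [0.932, 0.361, -0.001, -0.001]
wrist_force: [-0.1, -0.7, -0.4]
width: 55.3
finger_force: 0.0
```

Call:
step_arm([
  {"x": 0,"y": 0,"z": 0,"twist": 1},
  {"x": 0,"y": 0,"z": 0,"twist": 1},
  {"x": 0,"y": 0,"z": 0,"twist": 1},
  {"x": 0,"y": 0,"z": 0,"twist": 1},
  {"x": 0,"y": 0,"z": 0,"twist": 1},
  {"x": 0,"y": 0,"z": 0,"twist": 1},
  {"x": 0,"y": 0,"z": 0,"twist": 1},
  {"x": 0.8,"y": 0,"z": 0,"twist": 0.9},
  {"x": 0.9,"y": 0,"z": 0,"twist": 0},
  {"x": 0.85,"y": 0,"z": 0,"twist": 0},
])

```text
time_s: 12.57
ee_pos: [623.1, -317.5, 102.6]
eef_rot: [1.0, 0.027, -0.001, -0.001]
wrist_force: [0.4, 0.2, -0.0]
width: 55.5
finger_force: 0.0
```

```bash
python3 -c "
from h import *
to(623.5,-318.5,-18,3);lid(1)
"
```

```text
t 12.57 p [ 623.1 -317.5  102.6] h 3.05 w 55.5 j [-0.02  0.77  0.7   1.52 -0.54  1.05 -0.7 ] f [ 0.4  0.2 -0. ]
twist total 0.01 then xyz total units [0.01 0.03 4.02]
```

Call:
step_arm([
  {"x": 0,"y": 0.03,"z": 0.6,"twist": 0},
  {"x": 0,"y": 0,"z": 0.6,"twist": 0},
  {"x": 0,"y": 0,"z": 0.6,"twist": 0},
  {"x": 0,"y": 0,"z": 0.6,"twist": 0},
  {"x": 0,"y": 0,"z": 0.6,"twist": 0},
  {"x": 0,"y": 0,"z": 0.5,"twist": 0},
  {"x": 0,"y": 0,"z": 0.3,"twist": 0},
  {"x": 0,"y": 0,"z": 0.2,"twist": 0},
  {"x": 0,"y": 0,"z": 0,"twist": 0},
  {"x": 0,"y": 0,"z": 0,"twist": 0},
])

```text
time_s: 13.45
ee_pos: [623.2, -319.5, -15.7]
eef_rot: [1.0, 0.027, -0.0, 0.0]
wrist_force: [-0.0, 0.1, -0.8]
width: 55.2
finger_force: 0.0
```

Call:
step_arm([
  {"x": 0,"y": 0,"z": 0,"twist": 0},
  {"x": 0,"y": 0,"z": 0,"twist": 0},
  {"x": 0,"y": 0,"z": 0,"twist": 0},
  {"x": 0,"y": 0,"z": 0,"twist": 0},
  {"x": 0,"y": 0,"z": 0,"twist": 0},
  {"x": 0,"y": 0,"z": 0,"twist": 0},
  {"x": 0,"y": 0,"z": 0,"twist": 0},
  {"x": 0,"y": 0,"z": 0,"twist": 0},
  {"x": 0,"y": 0,"z": 0,"twist": 0},
  {"x": 0,"y": 0,"z": 0,"twist": 0},
], grip=255, grip_force=40)

```text
time_s: 14.28
ee_pos: [624.1, -319.7, -14.4]
eef_rot: [1.0, 0.027, 0.001, 0.0]
wrist_force: [-1.0, 0.6, 6.2]
width: 29.2
finger_force: 41.5
```

Call:
step_arm([
  {"x": 0,"y": 0,"z": -0.2,"twist": 0},
  {"x": 0,"y": 0,"z": -0.5,"twist": 0},
  {"x": 0,"y": 0,"z": -0.8,"twist": 0},
  {"x": 0,"y": 0,"z": -0.8,"twist": 0},
  {"x": 0,"y": 0,"z": -0.8,"twist": 0},
  {"x": 0,"y": 0,"z": -0.8,"twist": 0},
  {"x": 0,"y": 0,"z": -0.8,"twist": 0},
  {"x": 0,"y": 0,"z": -0.8,"twist": 0},
  {"x": 0,"y": 0,"z": -0.5,"twist": 0},
  {"x": 0,"y": 0,"z": 0,"twist": 0},
])

```text
time_s: 15.12
ee_pos: [625.1, -320.8, 169.1]
eef_rot: [1.0, 0.027, 0.003, 0.002]
wrist_force: [0.5, 0.1, -0.9]
width: 29.5
finger_force: 40.7
```

Call:
step_arm([
  {"x": -0.6,"y": -0.7,"z": 0,"twist": 0},
  {"x": -0.6,"y": -0.7,"z": 0,"twist": 0},
  {"x": -0.6,"y": -0.7,"z": 0,"twist": 0},
  {"x": -0.6,"y": -0.7,"z": 0,"twist": 0},
  {"x": -0.6,"y": -0.7,"z": 0,"twist": 0},
  {"x": -0.6,"y": -0.7,"z": 0,"twist": 0},
  {"x": -0.6,"y": -0.7,"z": 0,"twist": 0},
  {"x": -0.6,"y": -0.7,"z": 0,"twist": 0},
  {"x": 0,"y": -0.9,"z": 0,"twist": 0},
  {"x": 0,"y": -0.9,"z": 0,"twist": 0},
])

```text
time_s: 15.95
ee_pos: [465.0, -104.4, 163.2]
eef_rot: [1.0, 0.026, -0.001, -0.0]
wrist_force: [1.2, 0.9, -0.7]
width: 29.5
finger_force: 40.7
```

Call:
step_arm([
  {"x": 0,"y": -0.9,"z": 0,"twist": -0.8},
  {"x": 0,"y": -0.9,"z": 0,"twist": 0},
  {"x": 0,"y": -0.9,"z": 0,"twist": 0},
  {"x": 0,"y": -0.9,"z": 0,"twist": 0},
  {"x": 0,"y": -0.9,"z": 0,"twist": 0},
  {"x": 0,"y": -0.9,"z": 0,"twist": 0},
  {"x": 0,"y": -0.9,"z": 0,"twist": 0},
  {"x": 0,"y": -0.9,"z": 0,"twist": 0},
  {"x": 0,"y": -0.9,"z": 0,"twist": 0},
  {"x": 0,"y": -0.9,"z": 0,"twist": 0},
])

```text
time_s: 16.78
ee_pos: [434.4, 163.8, 163.3]
eef_rot: [0.998, 0.062, -0.001, 0.0]
wrist_force: [1.2, -0.3, -1.3]
width: 29.3
finger_force: 40.7
```

```bash
python3 -c "
from h import *
to(468,220,130,85)
"
```

```text
t 16.78 p [434.4 163.8 163.3] h 7.13 w 29.3 j [-1.07  0.25  0.75  2.08 -0.22  0.89 -1.65] f [ 1.2 -0.3 -1.3]
twist total -15.57 then xyz total units [1.96 0.95 1.11]
```

Call:
step_arm([
  {"x": 0,"y": 0,"z": 0,"twist": -1},
  {"x": 0,"y": 0,"z": 0,"twist": -1},
  {"x": 0,"y": 0,"z": 0,"twist": -1},
  {"x": 0,"y": 0,"z": 0,"twist": -1},
  {"x": 0,"y": 0,"z": 0,"twist": -1},
  {"x": 0,"y": 0,"z": 0,"twist": -1},
  {"x": 0,"y": 0,"z": 0,"twist": -1},
  {"x": 0,"y": 0,"z": 0,"twist": -1},
  {"x": 0,"y": 0,"z": 0,"twist": -1},
  {"x": 0,"y": 0,"z": 0,"twist": -1},
])

```text
time_s: 17.62
ee_pos: [434.7, 162.4, 163.2]
eef_rot: [0.877, 0.48, -0.001, 0.0]
wrist_force: [0.5, -0.1, -0.3]
width: 29.1
finger_force: 40.7
```

Call:
step_arm([
  {"x": 0,"y": 0,"z": 0,"twist": -1},
  {"x": 0,"y": 0,"z": 0,"twist": -1},
  {"x": 0,"y": 0,"z": 0,"twist": -1},
  {"x": 0,"y": 0,"z": 0,"twist": -1},
  {"x": 0,"y": 0,"z": 0,"twist": -1},
  {"x": 0,"y": 0,"z": 0,"twist": -0.57},
  {"x": 0.3,"y": 0.5,"z": 0,"twist": 0},
  {"x": 0.3,"y": 0.5,"z": 0,"twist": 0},
  {"x": 0,"y": 0,"z": 0,"twist": 0},
  {"x": 0,"y": 0,"z": 0,"twist": 0},
])

```text
time_s: 18.45
ee_pos: [466.8, 177.9, 163.2]
eef_rot: [0.737, 0.675, -0.001, 0.0]
wrist_force: [-0.7, 0.1, -1.5]
width: 29.5
finger_force: 40.7
```

```bash
python3 -c "
from h import *
st();c=cap('wrist','w2.png');np.savez('pics/w2.npz',**c)"
```

```text
t 18.45 p [466.8 177.9 163.2] h 84.97 w 29.5 j [-0.85  0.28  0.51  1.99 -0.17  0.91 -0.34] f [-0.7  0.1 -1.5]
```

View pics/w2.png

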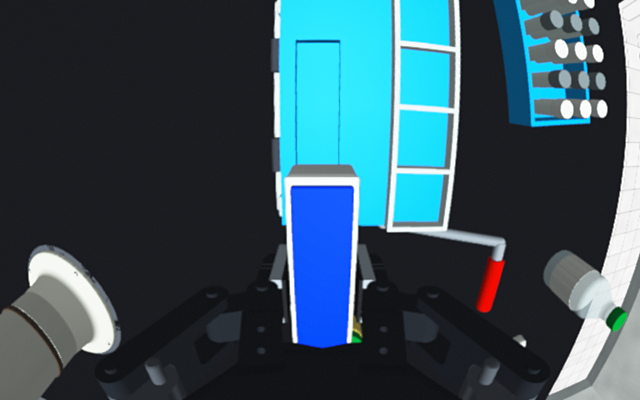

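The wrist view shows the held cartridge (blue lid px 291–355 × 185–345) and the slot outline (left 296, right 340, top 41). Pocket cross walls are at rows 46, 107, 170 and 229, and the red grip is at (490,285).

```bash
python3 -c "
from h import *
c=dict(np.load('pics/w2.npz'))
q=lambda L,z:plane(c,np.array([a for a,b in L]),np.array([b for a,b in L]),z,True).round(1).tolist()
print('slot L',q([(296,50),(296.5,100),(297,150)],73.));print('slot R',q([(340,50),(340,100),(340,150)],73.));print('top',q([(300,41),(336,41)],73.))
print('walls centre left',q([(397,46),(394,107),(391,170),(389,229)],73.));print('right',q([(458,46),(456,107),(452,170),(446,229)],73.))
v,u=np.mgrid[:400,:640];d=ray(c,u,v,True);a=d@c['rotation'][:,2];P=c['origin']+d*(c['range_z']/-a)[...,None]
for t in [(310,100),(320,30),(425,80),(425,200),(370,100),(293,100),(320,200),(320,320),(300,260),(345,260),(400,140),(490,285)]: print(t,P[t[1],t[0]].round(1))
m=(P[...,2]>69)&(P[...,2]<77);m[:,:390]=0;m[:,465:]=0
hs=cv2.cvtColor(c['image'],cv2.COLOR_BGR2HSV);w=(hs[...,1]<50)&(hs[...,2]>180);w[:,:385]=0;w[:,465:]=0;w[240:]=0
vv,uu=np.nonzero(w);X=plane(c,uu,vv,73.,True)[:,:2].astype(np.float32);r=cv2.minAreaRect(X);print('row',r,cv2.boxPoints(r))
b=((hs[...,0]>105)&(hs[...,0]<130)&(hs[...,1]>120));b[:180]=0;b[350:]=0;b[:,:285]=0;b[:,360:]=0
vv,uu=np.nonzero(b);X=plane(c,uu,vv,211.,True)[:,:2].astype(np.float32);print('lid',cv2.minAreaRect(X))
"
```

```text
slot L [[457.9, 302.6, 73.0], [454.6, 261.3, 73.0], [451.0, 220.3, 73.0]]
slot R [[492.9, 299.4, 73.0], [489.4, 258.2, 73.0], [486.2, 217.2, 73.0]]
top [[461.8, 309.9, 73.0], [490.4, 307.2, 73.0]]
walls centre left [[539.8, 301.1, 73.0], [533.3, 249.9, 73.0], [528.1, 197.1, 73.0], [525.2, 143.3, 73.0]]
right [[594.9, 302.5, 73.0], [589.0, 248.8, 73.0], [584.4, 193.4, 73.0], [580.7, 137.4, 73.0]]
(310, 100) [464.9 260.6  58.5]
(320, 30) [478.7 321.9  56.4]
(425, 80) [566.6 273.   58.5]
(425, 200) [563.9 162.5  57.4]
(370, 100) [516.3 256.8  56. ]
(293, 100) [451.7 261.6  72.1]
(320, 200) [470.9 218.4 210.4]
(320, 320) [465.6 159.7 210.7]
(300, 260) [460.3 193.4 211.7]
(345, 260) [479.  191.5 211.2]
(400, 140) [540.8 220.1  57. ]
(490, 285) [631.   75.1  87.8]
row ((561.8759155273438, 235.05099487304688), (77.52494812011719, 221.2187957763672), 0.16658639907836914) [[522.792   345.5472 ]
 [523.4352  124.32936]
 [600.95984 124.55478]
 [600.31665 345.77264]]
lid ((467.62310791015625, 182.88485717773438), (83.933837890625, 29.295204162597656), 82.43106079101562)
```

```bash
python3 -c "
from h import *
to(471.4,254.8,45,85.2)
"
```

```text
t 18.5 p [466.1 177.4 163.1] h 84.96 w 29.7 j [-0.85  0.28  0.51  1.99 -0.17  0.91 -0.34] f [-0.4 -0.1 -0.9]
twist total -0.05 then xyz total units [ 2.58 -0.04  3.94]
```

Call:
step_arm([
  {"x": 0.6,"y": -0.04,"z": 0,"twist": -0.05},
  {"x": 0.7,"y": 0,"z": 0,"twist": 0},
  {"x": 0.7,"y": 0,"z": 0,"twist": 0},
  {"x": 0.55,"y": 0,"z": 0,"twist": 0},
  {"x": 0,"y": 0,"z": 0.6,"twist": 0},
  {"x": 0,"y": 0,"z": 0.7,"twist": 0},
  {"x": 0,"y": 0,"z": 0.5,"twist": 0},
  {"x": 0,"y": 0,"z": 0.2,"twist": 0},
  {"x": 0,"y": 0,"z": 0,"twist": 0},
  {"x": 0,"y": 0,"z": 0,"twist": 0},
])

```text
time_s: 19.33
ee_pos: [472.4, 254.1, 104.3]
eef_rot: [0.736, 0.677, -0.0, 0.0]
wrist_force: [0.1, 0.2, -1.5]
width: 29.7
finger_force: 40.7
```

```bash
python3 -c "
from h import *
to(471.4,254.8,45,85.2);c=cap('wrist','w3.png');np.savez('pics/w3.npz',**c)
"
```

```text
t 19.33 p [472.4 254.1 104.3] h 85.19 w 29.7 j [-0.9   0.43  0.44  1.95 -0.25  0.81 -0.41] f [ 0.1  0.2 -1.5]
twist total -0.0 then xyz total units [ 0.02 -0.03  1.98]
```

View pics/w3.png

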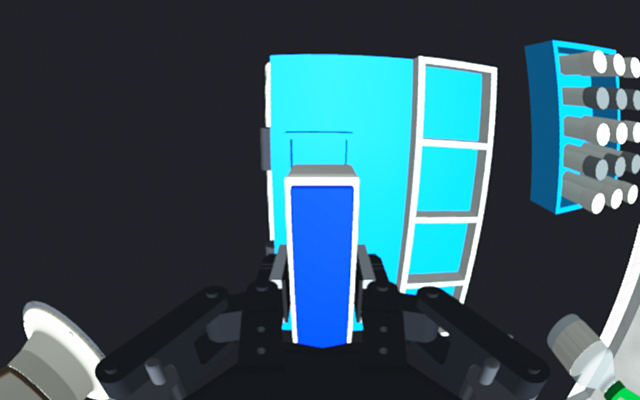

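The slot's visible end has inner sides at px 291 and 347 and an end line at row 131. The lid is centred at 322.

```bash
python3 -c "
from h import *
c=dict(np.load('pics/w3.npz'))
P=plane(c,np.array([291,347,290.5,347.5,285,352,319]),np.array([160,160,140,140,131.5,131.5,131.5]),73.,True);print(P.round(1))
B=plane(c,np.array([291,356,321.9]),np.array([186,186,170]),152.,True);print(B.round(1))
"
```

```text
[[457.5 298.3  73. ]
 [492.9 295.4  73. ]
 [458.5 311.1  73. ]
 [494.1 308.1  73. ]
 [455.5 316.8  73. ]
 [497.3 313.3  73. ]
 [476.7 314.9  73. ]]
[[465.6 301.2 152. ]
 [490.5 299.2 152. ]
 [477.9 306.5 152. ]]
```

Call:
step_arm([
  {"x": 0.04,"y": 0,"z": 0.4,"twist": 0},
  {"x": 0,"y": 0,"z": 0.4,"twist": 0},
  {"x": 0,"y": 0,"z": 0.4,"twist": 0},
  {"x": 0,"y": 0,"z": 0.3,"twist": 0},
  {"x": 0,"y": 0,"z": 0.2,"twist": 0},
  {"x": 0,"y": 0,"z": 0.15,"twist": 0},
  {"x": 0,"y": 0,"z": 0.1,"twist": 0},
  {"x": 0,"y": 0,"z": 0,"twist": 0},
  {"x": 0,"y": 0,"z": 0,"twist": 0},
  {"x": 0,"y": 0,"z": 0,"twist": 0},
])

```text
time_s: 20.22
ee_pos: [471.9, 255.2, 51.4]
eef_rot: [0.736, 0.677, -0.0, -0.002]
wrist_force: [-22.2, -11.0, 65.0]
width: 29.2
finger_force: 83.5
```

```bash
python3 -c "
from h import *
st();lid(1,95.)
"
```

```text
t 20.22 p [471.9 255.2  51.4] h 85.14 w 29.2 j [-0.86  0.52  0.4   1.97 -0.3   0.71 -0.36] f [-22.2 -11.   65. ]
[ 290  186   63  163 9119] centre [473.2 257.2] size [86.3 25.3] ang 85.2
```

Call:
step_arm([
  {"x": 0,"y": 0,"z": -0.1,"twist": 0},
  {"x": 0,"y": 0,"z": -0.1,"twist": 0},
  {"x": 0,"y": 0,"z": -0.05,"twist": 0},
  {"x": 0,"y": 0,"z": 0,"twist": 0},
  {"x": 0,"y": 0,"z": 0,"twist": 0},
  {"x": 0,"y": 0,"z": 0,"twist": 0},
  {"x": 0,"y": 0,"z": 0,"twist": 0},
  {"x": 0,"y": 0,"z": 0,"twist": 0},
  {"x": 0,"y": 0,"z": 0,"twist": 0},
  {"x": 0,"y": 0,"z": 0,"twist": 0},
])

```text
time_s: 21.1
ee_pos: [472.3, 255.4, 52.9]
eef_rot: [0.736, 0.677, -0.0, -0.0]
wrist_force: [-1.0, 0.4, -2.0]
width: 29.3
finger_force: 40.7
```

```bash
python3 -c "
from h import *
p,h=st();c=cap('wrist');v,u=np.mgrid[:400,:640];d=ray(c,u,v,True);a=d@c['rotation'][:,2];P=c['origin']+d*(c['range_z']/-a)[...,None]
for q in [(305,200),(320,200),(340,200),(305,320),(320,320),(340,320)]: print(P[q[1]-3:q[1]+4,q[0]-3:q[0]+4].reshape(-1,3).mean(0).round(1))
for q in [(275,100),(290,130),(350,130),(310,150),(322,140)]: print('deck',P[q[1],q[0]].round(1))
lid(1,p[2]+47)
cv2.imwrite('pics/w4.png',c['image'][60:360,180:500])
"
```

```text
t 21.1 p [472.3 255.4  52.9] h 85.21 w 29.3 j [-0.87  0.51  0.4   1.97 -0.3   0.71 -0.37] f [-1.   0.4 -2. ]
[470.4 296.6 100.8]
[476.2 296.2 101. ]
[483.8 296.2 103. ]
[464.2 238.2 101. ]
[471.2 237.6 100.9]
[480.5 236.8 100.9]
deck [456.5 337.4  57.5]
deck [462.7 321.3  58. ]
deck [493.1 318.7  57.3]
deck [472.7 312.1  73. ]
deck [478.4 314.7  57.9]
[ 291  186   63  163 9106] centre [473.8 259.6] size [84.1 24.6] ang 85.1
```

View pics/w4.png

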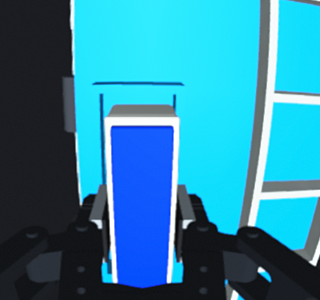

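The crop shows the cartridge inside the slot outline but about 1.7 mm too far right (+x). Its underside is at ≈67 mm, below the wall tops at 73 mm, so it was the fingertips that met the walls. I'll shift slightly and release.

Call:
step_arm([
  {"x": 0,"y": -0.06,"z": 0,"twist": 0},
  {"x": 0,"y": 0,"z": 0.03,"twist": 0},
  {"x": 0,"y": 0,"z": 0,"twist": 0},
  {"x": 0,"y": 0,"z": 0,"twist": 0},
  {"x": 0,"y": 0,"z": 0,"twist": 0},
  {"x": 0,"y": 0,"z": 0,"twist": 0},
  {"x": 0,"y": 0,"z": 0,"twist": 0},
  {"x": 0,"y": 0,"z": 0,"twist": 0},
  {"x": 0,"y": 0,"z": 0,"twist": 0},
  {"x": 0,"y": 0,"z": 0,"twist": 0},
])

```text
time_s: 22.03
ee_pos: [470.9, 255.8, 52.3]
eef_rot: [0.736, 0.677, 0.0, -0.0]
wrist_force: [-0.2, 0.3, -1.2]
width: 29.2
finger_force: 40.7
```

Call:
step_arm([
  {"x": 0,"y": 0,"z": 0,"twist": 0},
  {"x": 0,"y": 0,"z": 0,"twist": 0},
  {"x": 0,"y": 0,"z": 0,"twist": 0},
  {"x": 0,"y": 0,"z": 0,"twist": 0},
  {"x": 0,"y": 0,"z": 0,"twist": 0},
  {"x": 0,"y": 0,"z": -0.3,"twist": 0},
  {"x": 0,"y": 0,"z": -0.7,"twist": 0},
  {"x": 0,"y": 0,"z": -0.9,"twist": 0},
  {"x": 0,"y": 0,"z": -0.9,"twist": 0},
  {"x": 0,"y": 0,"z": -0.9,"twist": 0},
], grip=110)

```text
time_s: 22.87
ee_pos: [470.7, 255.4, 165.0]
eef_rot: [0.736, 0.677, -0.0, 0.0]
wrist_force: [0.9, 0.4, -0.7]
width: 48.8
finger_force: 0.0
```

```bash
python3 -c "
from h import *
p,h=st();c=cap('wrist');v,u=np.mgrid[:400,:640];d=ray(c,u,v,True);a=d@c['rotation'][:,2];P=c['origin']+d*(c['range_z']/-a)[...,None]
hs=cv2.cvtColor(c['image'],cv2.COLOR_BGR2HSV);b=cv2.inRange(hs,np.array((105,120,80)),np.array((130,255,255)))
n,l,s,ce=cv2.connectedComponentsWithStats(b);i=1+s[1:,4].argmax();q=P[l==i];print(s[i],ce[i]);A=np.c_[q[:,:2]-q[:,:2].mean(0),np.ones(len(q))];k=np.linalg.lstsq(A,q[:,2],rcond=None)[0];print('lid plane slope',k.round(3),q.min(0),q.max(0))
lid(1,92.)
"
```

```text
t 22.87 p [470.7 255.4 165. ] h 85.19 w 48.8 j [-0.94  0.34  0.47  1.91 -0.19  0.93 -0.46] f [ 0.9  0.4 -0.7]
[ 307  147   31  109 3261] [321.98160074 200.06102423]
lid plane slope [7.0000e-03 8.8000e-02 9.2426e+01] [456.28156331 207.865157    89.14450657] [487.13024671 331.5371817  327.69939139]
[ 302  149   31  107 3128] centre [471.9 255.1] size [92.1 24. ] ang 85.5
```

The cartridge is seated: lid at z≈92, centred on (471.9, 255.1), level. Now the jars.

Call:
step_arm([
  {"x": -0.9,"y": 0.11,"z": 0,"twist": 0},
  {"x": -0.9,"y": 0.11,"z": 0,"twist": 0},
  {"x": -0.9,"y": 0.11,"z": 0,"twist": 0},
  {"x": -0.9,"y": 0.11,"z": 0,"twist": 0},
  {"x": -0.9,"y": 0.11,"z": 0,"twist": 0},
  {"x": -0.9,"y": 0.11,"z": 0,"twist": 0},
  {"x": -0.9,"y": 0.11,"z": 0,"twist": 0},
  {"x": -0.9,"y": 0.11,"z": 0,"twist": 0},
  {"x": -0.9,"y": 0.11,"z": 0.5,"twist": 0},
  {"x": -0.9,"y": 0.11,"z": 0.5,"twist": 0},
], grip=50)

```text
time_s: 23.8
ee_pos: [481.9, -17.2, 133.8]
eef_rot: [0.736, 0.677, 0.001, 0.001]
wrist_force: [-0.5, 0.4, 0.4]
width: 68.7
finger_force: 0.0
```

```bash
cat >> h.py <<'E'
def caps():
    o=[]
    for n,f in(('top',False),('scene',False),('wrist',True)):
        c=cap(n);m=cv2.inRange(cv2.cvtColor(c['image'],cv2.COLOR_BGR2HSV),np.array((50,130,60)),np.array((75,255,255)))
        k,l,s,ce=cv2.connectedComponentsWithStats(m)
        for i in range(1,k):
            if s[i,4]>60:
                v,u=np.nonzero(l==i);P=plane(c,u,v,46.,f)[:,:2].astype(np.float32)
                (x,y),r=cv2.minEnclosingCircle(P)
                if x<700 and r<40: print(n,ce[i].round(0),s[i,4],'xy',round(x,1),round(y,1),'r',round(r,1),'ctr',P.mean(0).round(1))
E
python3 -c "
from h import *
st();caps()"
```

```text
t 23.8 p [481.9 -17.2 133.8] h 85.23 w 68.7 j [-0.52  0.31  0.59  2.06 -0.23  0.83  0.12] f [-0.5  0.4  0.4]
top [360. 253.] 172 xy 479.2 -147.6 r 18.7 ctr [ 479.3 -147.6]
scene [297. 169.] 133 xy 482.4 -144.2 r 24.9 ctr [ 483.5 -144.1]
scene [337. 184.] 148 xy 483.3 -19.1 r 24.9 ctr [482.6 -20.1]
wrist [323. 200.] 1678 xy 480.8 -22.5 r 20.3 ctr [480.9 -22.3]
wrist [335. 314.] 1088 xy 482.4 -143.7 r 22.9 ctr [ 482.  -143.4]
```

Call:
step_arm([
  {"x": -0.17,"y": -0.02,"z": 0.4,"twist": 0},
  {"x": 0,"y": 0,"z": 0.7,"twist": 0},
  {"x": 0,"y": 0,"z": 0.7,"twist": 0},
  {"x": 0,"y": 0,"z": 0.7,"twist": 0},
  {"x": 0,"y": 0,"z": 0.7,"twist": 0},
  {"x": 0,"y": 0,"z": 0.7,"twist": 0},
  {"x": 0,"y": 0,"z": 0.5,"twist": 0},
  {"x": 0,"y": 0,"z": 0.2,"twist": 0},
  {"x": 0,"y": 0,"z": 0,"twist": 0},
  {"x": 0,"y": 0,"z": 0,"twist": 0},
])

```text
time_s: 24.78
ee_pos: [480.5, -20.5, -4.3]
eef_rot: [0.736, 0.677, 0.0, -0.0]
wrist_force: [0.2, 0.2, 0.4]
width: 68.2
finger_force: 0.0
```

Call:
step_arm([
  {"x": 0,"y": 0,"z": 0,"twist": 0},
  {"x": 0,"y": 0,"z": 0,"twist": 0},
  {"x": 0,"y": 0,"z": 0,"twist": 0},
  {"x": 0,"y": 0,"z": 0,"twist": 0},
  {"x": 0,"y": 0,"z": 0,"twist": 0},
  {"x": 0,"y": 0,"z": 0,"twist": 0},
  {"x": 0,"y": 0,"z": 0,"twist": 0},
  {"x": 0,"y": 0,"z": 0,"twist": 0},
  {"x": 0,"y": 0,"z": 0,"twist": 0},
  {"x": 0,"y": 0,"z": 0,"twist": 0},
], grip=255, grip_force=40)

```text
time_s: 25.62
ee_pos: [481.2, -20.8, -3.5]
eef_rot: [0.736, 0.677, 0.001, 0.0]
wrist_force: [-1.6, 0.6, 5.3]
width: 39.2
finger_force: 39.7
```

Call:
step_arm([
  {"x": 0,"y": 0,"z": -0.3,"twist": 0},
  {"x": 0,"y": 0,"z": -0.6,"twist": 0},
  {"x": 0,"y": 0,"z": -0.8,"twist": 0},
  {"x": 0,"y": 0,"z": -0.8,"twist": 0},
  {"x": 0,"y": 0,"z": -0.8,"twist": 0},
  {"x": 0,"y": 0,"z": -0.8,"twist": 0},
  {"x": 0,"y": 0,"z": -0.3,"twist": 0},
  {"x": 0,"y": 0,"z": 0,"twist": 0},
  {"x": 0,"y": 0,"z": 0,"twist": 0},
  {"x": 0,"y": 0,"z": 0,"twist": 0},
])

```text
time_s: 26.45
ee_pos: [479.1, -20.8, 126.3]
eef_rot: [0.736, 0.677, -0.001, -0.001]
wrist_force: [0.0, 0.1, -1.5]
width: 38.9
finger_force: 40.4
```

```bash
python3 -c "
from h import *
to(564.2,275.4,130,85.2)"
```

```text
t 26.45 p [479.1 -20.8 126.3] h 85.23 w 38.9 j [-0.52  0.32  0.6   2.07 -0.25  0.82  0.14] f [ 0.   0.1 -1.5]
twist total 0.01 then xyz total units [10.08  2.   -0.12]
```

Call:
step_arm([
  {"x": 0.9,"y": 0.2,"z": 0,"twist": 0},
  {"x": 0.9,"y": 0.2,"z": 0,"twist": 0},
  {"x": 0.9,"y": 0.2,"z": 0,"twist": 0},
  {"x": 0.9,"y": 0.2,"z": 0,"twist": 0},
  {"x": 0.9,"y": 0.2,"z": 0,"twist": 0},
  {"x": 0.9,"y": 0.2,"z": 0,"twist": 0},
  {"x": 0.9,"y": 0.2,"z": 0,"twist": 0},
  {"x": 0.9,"y": 0.2,"z": 0,"twist": 0},
  {"x": 0.9,"y": 0.2,"z": 0,"twist": 0},
  {"x": 0.9,"y": 0.2,"z": 0,"twist": 0},
])

```text
time_s: 27.28
ee_pos: [561.4, 243.7, 124.9]
eef_rot: [0.736, 0.677, -0.002, -0.0]
wrist_force: [0.8, -0.6, -0.8]
width: 39.3
finger_force: 40.4
```

Call:
step_arm([
  {"x": 0.6,"y": 0,"z": 0,"twist": 0},
  {"x": 0.5,"y": 0,"z": 0,"twist": 0},
  {"x": 0,"y": 0,"z": 0.4,"twist": 0},
  {"x": 0,"y": 0,"z": 0.4,"twist": 0},
  {"x": 0,"y": 0,"z": 0.2,"twist": 0},
  {"x": 0,"y": 0,"z": 0,"twist": 0},
  {"x": 0,"y": 0,"z": 0,"twist": 0},
  {"x": 0,"y": 0,"z": 0,"twist": 0},
  {"x": 0,"y": 0,"z": 0,"twist": 0},
  {"x": 0,"y": 0,"z": 0,"twist": 0},
])

```text
time_s: 28.12
ee_pos: [565.8, 275.7, 98.0]
eef_rot: [0.736, 0.677, 0.001, 0.0]
wrist_force: [0.7, 0.1, 0.0]
width: 38.9
finger_force: 40.5
```

```bash
python3 -c "
from h import *
to(564.2,275.4,55,85.2);c=cap('wrist','w5.png');np.savez('pics/w5.npz',**c)"
```

```text
t 28.12 p [565.8 275.7  98. ] h 85.18 w 38.9 j [-0.84  0.59  0.47  1.72 -0.33  0.9  -0.31] f [0.7 0.1 0. ]
twist total -0.0 then xyz total units [-0.01 -0.05  1.43]
```

View pics/w5.png

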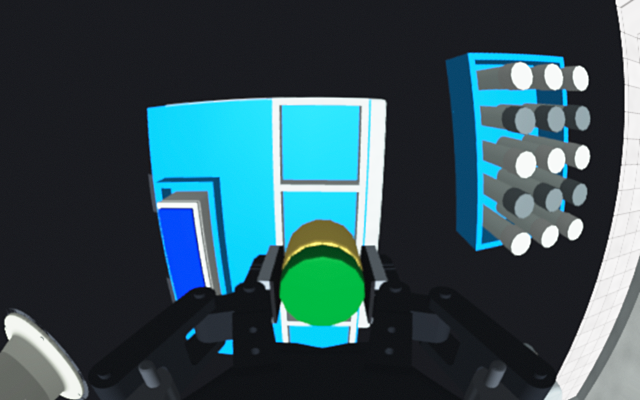

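The wrist view shows the jar over pocket 2. The wall between pockets 3 and 2 is at row 186, and the side walls are at cols 278 and 363.

```bash
python3 -c "
from h import *
c=dict(np.load('pics/w5.npz'))
print(plane(c,np.array([278,363,320,320,278,363]),np.array([186,186,186,101,220,220]),73.,True).round(1))"
```

```text
[[541.6 305.3  73. ]
 [595.  300.8  73. ]
 [568.  303.   73. ]
 [572.5 355.4  73. ]
 [538.7 282.5  73. ]
 [594.  277.9  73. ]]
```

Call:
step_arm([
  {"x": 0,"y": 0,"z": 0.4,"twist": 0},
  {"x": 0,"y": 0,"z": 0.4,"twist": 0},
  {"x": 0,"y": 0,"z": 0.3,"twist": 0},
  {"x": 0,"y": 0,"z": 0.15,"twist": 0},
  {"x": 0,"y": 0,"z": 0.1,"twist": 0},
  {"x": 0,"y": 0,"z": 0.05,"twist": 0},
  {"x": 0,"y": 0,"z": 0,"twist": 0},
  {"x": 0,"y": 0,"z": 0,"twist": 0},
  {"x": 0,"y": 0,"z": 0,"twist": 0},
  {"x": 0,"y": 0,"z": 0,"twist": 0},
])

```text
time_s: 29.0
ee_pos: [565.6, 276.0, 55.6]
eef_rot: [0.736, 0.677, 0.0, 0.0]
wrist_force: [-0.2, -0.2, -1.1]
width: 39.2
finger_force: 40.6
```

Call:
step_arm([
  {"x": 0,"y": 0,"z": 0,"twist": 0},
  {"x": 0,"y": 0,"z": 0,"twist": 0},
  {"x": 0,"y": 0,"z": 0,"twist": 0},
  {"x": 0,"y": 0,"z": 0,"twist": 0},
  {"x": 0,"y": 0,"z": 0,"twist": 0},
  {"x": 0,"y": 0,"z": 0,"twist": 0},
  {"x": 0,"y": 0,"z": -0.3,"twist": 0},
  {"x": 0,"y": 0,"z": -0.7,"twist": 0},
  {"x": 0,"y": 0,"z": -0.9,"twist": 0},
  {"x": 0,"y": 0,"z": -0.9,"twist": 0},
], grip=95)

```text
time_s: 29.83
ee_pos: [564.7, 275.4, 140.2]
eef_rot: [0.736, 0.677, -0.001, -0.0]
wrist_force: [-0.0, 0.1, -0.0]
width: 53.4
finger_force: 0.0
```

```bash
python3 -c "
from h import *
caps();to(480.5,-146,130,85.2)"
```

```text
top [184. 220.] 183 xy 567.9 288.2 r 19.4 ctr [567.1 288.1]
top [360. 254.] 191 xy 479.1 -147.9 r 19.5 ctr [ 479.1 -147.6]
scene [297. 169.] 135 xy 483.8 -143.5 r 24.6 ctr [ 483.7 -143.5]
scene [440. 230.] 159 xy 507.9 271.7 r 21.0 ctr [507.5 270.2]
wrist [317. 220.] 2130 xy 564.1 253.7 r 25.1 ctr [564.2 254.1]
t 29.98 p [567.4 276.6 142.7] h 85.2 w 53.5 j [-0.86  0.54  0.5   1.69 -0.3   0.98 -0.34] f [-0.3  0.9  0.3]
twist total 0.0 then xyz total units [-14.28  -1.71   0.42]
```

Call:
step_arm([
  {"x": -0.9,"y": -0.11,"z": 0,"twist": 0},
  {"x": -0.9,"y": -0.11,"z": 0,"twist": 0},
  {"x": -0.9,"y": -0.11,"z": 0,"twist": 0},
  {"x": -0.9,"y": -0.11,"z": 0,"twist": 0},
  {"x": -0.9,"y": -0.11,"z": 0,"twist": 0},
  {"x": -0.9,"y": -0.11,"z": 0,"twist": 0},
  {"x": -0.9,"y": -0.11,"z": 0,"twist": 0},
  {"x": -0.9,"y": -0.11,"z": 0,"twist": 0},
  {"x": -0.9,"y": -0.11,"z": 0,"twist": 0},
  {"x": -0.9,"y": -0.11,"z": 0,"twist": 0},
], grip=50)

```text
time_s: 30.82
ee_pos: [508.6, 8.3, 138.7]
eef_rot: [0.736, 0.677, -0.001, -0.0]
wrist_force: [0.2, -0.4, 0.6]
width: 68.6
finger_force: 0.0
```

Call:
step_arm([
  {"x": -0.9,"y": -0.11,"z": 0,"twist": 0},
  {"x": -0.9,"y": -0.11,"z": 0,"twist": 0},
  {"x": -0.9,"y": -0.11,"z": 0,"twist": 0},
  {"x": -0.9,"y": -0.11,"z": 0,"twist": 0},
  {"x": -0.9,"y": -0.11,"z": 0,"twist": 0},
  {"x": -0.7,"y": 0,"z": 0.2,"twist": 0},
  {"x": 0,"y": 0,"z": 0.2,"twist": 0},
  {"x": 0,"y": 0,"z": 0,"twist": 0},
  {"x": 0,"y": 0,"z": 0,"twist": 0},
  {"x": 0,"y": 0,"z": 0,"twist": 0},
])

```text
time_s: 31.65
ee_pos: [480.3, -143.2, 127.0]
eef_rot: [0.735, 0.678, -0.0, -0.001]
wrist_force: [0.1, -0.5, 0.3]
width: 68.6
finger_force: 0.0
```

```bash
python3 -c "
from h import *
caps();to(480.5,-147,-5,85.2)"
```

```text
top [184. 220.] 179 xy 567.2 287.9 r 19.2 ctr [566.9 288.2]
scene [297. 169.] 133 xy 485.5 -144.1 r 25.0 ctr [ 483.7 -143.6]
scene [440. 230.] 159 xy 507.9 271.7 r 21.0 ctr [507.5 270.2]
wrist [322. 204.] 1705 xy 482.1 -146.6 r 20.3 ctr [ 481.9 -146.4]
t 31.8 p [ 480.7 -143.4  127.4] h 85.33 w 68.4 j [-0.29  0.36  0.63  2.02 -0.29  0.84  0.42] f [-0.7 -0.4 -0. ]
twist total 0.03 then xyz total units [-0.12  0.    4.41]
```

Call:
step_arm([
  {"x": -0.1,"y": 0.05,"z": 0.4,"twist": 0},
  {"x": 0,"y": 0,"z": 0.7,"twist": 0},
  {"x": 0,"y": 0,"z": 0.7,"twist": 0},
  {"x": 0,"y": 0,"z": 0.7,"twist": 0},
  {"x": 0,"y": 0,"z": 0.7,"twist": 0},
  {"x": 0,"y": 0,"z": 0.6,"twist": 0},
  {"x": 0,"y": 0,"z": 0.4,"twist": 0},
  {"x": 0,"y": 0,"z": 0.2,"twist": 0},
  {"x": 0,"y": 0,"z": 0,"twist": 0},
  {"x": 0,"y": 0,"z": 0,"twist": 0},
])

```text
time_s: 32.63
ee_pos: [481.8, -147.9, -4.6]
eef_rot: [0.736, 0.677, -0.0, 0.0]
wrist_force: [0.0, -0.4, 0.0]
width: 69.0
finger_force: 0.0
```

Call:
step_arm([
  {"x": 0,"y": 0,"z": 0,"twist": 0},
  {"x": 0,"y": 0,"z": 0,"twist": 0},
  {"x": 0,"y": 0,"z": 0,"twist": 0},
  {"x": 0,"y": 0,"z": 0,"twist": 0},
  {"x": 0,"y": 0,"z": 0,"twist": 0},
  {"x": 0,"y": 0,"z": 0,"twist": 0},
  {"x": 0,"y": 0,"z": 0,"twist": 0},
  {"x": 0,"y": 0,"z": 0,"twist": 0},
  {"x": 0,"y": 0,"z": 0,"twist": 0},
  {"x": 0,"y": 0,"z": 0,"twist": 0},
], grip=255, grip_force=40)

```text
time_s: 33.47
ee_pos: [482.5, -147.8, -3.6]
eef_rot: [0.736, 0.677, 0.001, 0.001]
wrist_force: [-0.7, 1.1, 6.5]
width: 39.0
finger_force: 39.9
```

Call:
step_arm([
  {"x": 0,"y": 0,"z": -0.3,"twist": 0},
  {"x": 0,"y": 0,"z": -0.6,"twist": 0},
  {"x": 0,"y": 0,"z": -0.8,"twist": 0},
  {"x": 0,"y": 0,"z": -0.8,"twist": 0},
  {"x": 0,"y": 0,"z": -0.8,"twist": 0},
  {"x": 0,"y": 0,"z": -0.8,"twist": 0},
  {"x": 0,"y": 0,"z": -0.3,"twist": 0},
  {"x": 0,"y": 0,"z": 0,"twist": 0},
  {"x": 0,"y": 0,"z": 0,"twist": 0},
  {"x": 0,"y": 0,"z": 0,"twist": 0},
])

```text
time_s: 34.3
ee_pos: [480.6, -147.1, 126.2]
eef_rot: [0.736, 0.677, -0.0, -0.001]
wrist_force: [0.4, -0.2, -1.6]
width: 39.1
finger_force: 40.3
```

```bash
python3 -c "
from h import *
to(561.5,222.3,126,85.2)"
```

```text
t 34.3 p [ 480.6 -147.1  126.2] h 85.23 w 39.1 j [-0.28  0.37  0.63  2.02 -0.29  0.84  0.43] f [ 0.4 -0.2 -1.6]
twist total 0.01 then xyz total units [1.25e+01 1.66e+00 1.00e-02]
```

Call:
step_arm([
  {"x": 0.9,"y": 0.12,"z": 0,"twist": 0},
  {"x": 0.9,"y": 0.12,"z": 0,"twist": 0},
  {"x": 0.9,"y": 0.12,"z": 0,"twist": 0},
  {"x": 0.9,"y": 0.12,"z": 0,"twist": 0},
  {"x": 0.9,"y": 0.12,"z": 0,"twist": 0},
  {"x": 0.9,"y": 0.12,"z": 0,"twist": 0},
  {"x": 0.9,"y": 0.12,"z": 0,"twist": 0},
  {"x": 0.9,"y": 0.12,"z": 0,"twist": 0},
  {"x": 0.9,"y": 0.12,"z": 0,"twist": 0},
  {"x": 0.9,"y": 0.12,"z": 0,"twist": 0},
])

```text
time_s: 35.13
ee_pos: [538.8, 119.4, 125.3]
eef_rot: [0.736, 0.677, -0.002, -0.001]
wrist_force: [-0.0, 0.4, -0.8]
width: 39.1
finger_force: 40.3
```

Call:
step_arm([
  {"x": 0.9,"y": 0.12,"z": 0,"twist": 0},
  {"x": 0.9,"y": 0.12,"z": 0,"twist": 0},
  {"x": 0.9,"y": 0.12,"z": 0,"twist": 0},
  {"x": 0.6,"y": 0.1,"z": 0,"twist": 0},
  {"x": 0.2,"y": 0,"z": 0,"twist": 0},
  {"x": 0,"y": 0,"z": 0.3,"twist": 0},
  {"x": 0,"y": 0,"z": 0.3,"twist": 0},
  {"x": 0,"y": 0,"z": 0,"twist": 0},
  {"x": 0,"y": 0,"z": 0,"twist": 0},
  {"x": 0,"y": 0,"z": 0,"twist": 0},
])

```text
time_s: 35.97
ee_pos: [562.4, 220.0, 109.0]
eef_rot: [0.737, 0.676, -0.001, 0.0]
wrist_force: [0.3, -0.4, -1.5]
width: 39.1
finger_force: 40.4
```

```bash
python3 -c "
from h import *
to(561.5,222.3,55.2,85.2);c=cap('wrist','w6.png')
m=cv2.inRange(cv2.cvtColor(c['image'],cv2.COLOR_BGR2HSV),np.array((50,130,60)),np.array((75,255,255)));n,l,s,ce=cv2.connectedComponentsWithStats(m)
for i in range(1,n):
  if s[i,4]>60:
    v,u=np.nonzero(l==i)
    for z in(104,151): print(ce[i],s[i,4],z,np.round(cv2.minEnclosingCircle(plane(c,u,v,float(z),True)[:,:2].astype(np.float32))[0],1))
"
```

```text
t 35.97 p [562.4 220.  109. ] h 85.07 w 39.1 j [-0.8   0.55  0.51  1.78 -0.33  0.9  -0.23] f [ 0.3 -0.4 -1.5]
twist total -0.03 then xyz total units [ 0.07 -0.04  1.79]
[318.76185133 147.83927069] 3565 104 [566.4 273.5]
[318.76185133 147.83927069] 3565 151 [567.5 279.9]
[321.76643506 281.83164083] 5613 104 [560.3 187.6]
[321.76643506 281.83164083] 5613 151 [563.1 218. ]
[578.40807175 393.89237668] 223 104 [893.6 -64.4]
[578.40807175 393.89237668] 223 151 [803.   36.7]
```

View pics/w6.png

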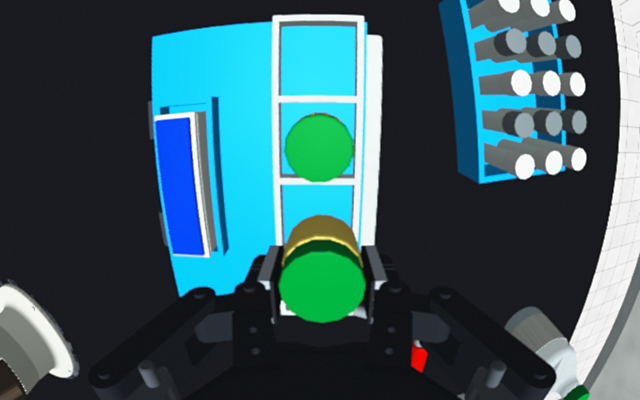

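Jar 1 stands in pocket 2 (px 319,148) and the cartridge is in the slot. The second jar is over pocket 1.

Call:
step_arm([
  {"x": 0.05,"y": -0.02,"z": 0.4,"twist": 0},
  {"x": 0,"y": 0,"z": 0.4,"twist": 0},
  {"x": 0,"y": 0,"z": 0.4,"twist": 0},
  {"x": 0,"y": 0,"z": 0.3,"twist": 0},
  {"x": 0,"y": 0,"z": 0.15,"twist": 0},
  {"x": 0,"y": 0,"z": 0.1,"twist": 0},
  {"x": 0,"y": 0,"z": 0.04,"twist": 0},
  {"x": 0,"y": 0,"z": 0,"twist": 0},
  {"x": 0,"y": 0,"z": 0,"twist": 0},
  {"x": 0,"y": 0,"z": 0,"twist": 0},
])

```text
time_s: 36.85
ee_pos: [562.5, 223.6, 56.1]
eef_rot: [0.736, 0.677, 0.0, 0.0]
wrist_force: [-0.5, -0.1, -1.3]
width: 38.4
finger_force: 40.4
```

Call:
step_arm([
  {"x": 0,"y": 0,"z": 0,"twist": 0},
  {"x": 0,"y": 0,"z": 0,"twist": 0},
  {"x": 0,"y": 0,"z": 0,"twist": 0},
  {"x": 0,"y": 0,"z": 0,"twist": 0},
  {"x": 0,"y": 0,"z": 0,"twist": 0},
  {"x": 0,"y": 0,"z": 0,"twist": 0},
  {"x": 0,"y": 0,"z": -0.3,"twist": 0},
  {"x": 0,"y": 0,"z": -0.8,"twist": 0},
  {"x": 0,"y": 0,"z": -1,"twist": 0},
  {"x": 0,"y": 0,"z": -1,"twist": 0},
], grip=95)

```text
time_s: 37.68
ee_pos: [561.5, 222.9, 149.6]
eef_rot: [0.736, 0.677, -0.001, -0.0]
wrist_force: [-0.3, 1.4, 1.7]
width: 53.5
finger_force: 0.0
```

```bash
python3 -c "
from h import *
p,h=st();S=cap('scene','s2.png');T=cap('top')
# red grip from the two views
def red(c,b):
    hs=cv2.cvtColor(c['image'],cv2.COLOR_BGR2HSV);m=cv2.inRange(hs,np.array((0,150,60)),np.array((8,255,255)))|cv2.inRange(hs,np.array((174,150,60)),np.array((180,255,255)))
    k=np.zeros_like(m);k[b[1]:b[3],b[0]:b[2]]=m[b[1]:b[3],b[0]:b[2]];q=np.argwhere(k)[:,::-1].astype(np.float32);r=cv2.minAreaRect(q);return r,len(q)
a,n1=red(S,(320,205,365,240));b,n2=red(T,(240,175,300,205));print(a,n1,b,n2);print('centre tri',tri(S,a[0],T,b[0]))
bp=cv2.boxPoints(b);print(plane(T,bp[:,0],bp[:,1],83.).round(1))
cv2.imwrite('pics/s3.png',cv2.resize(S['image'][150:290,300:500],(800,560)))
"
```

```text
t 37.68 p [561.5 222.9 149.6] h 85.19 w 53.5 j [-0.83  0.5   0.54  1.75 -0.3   0.98 -0.26] f [-0.3  1.4  1.7]
((343.38690185546875, 222.31390380859375), (26.9438419342041, 7.9744110107421875), 25.016895294189453) 199 ((271.3019714355469, 191.48019409179688), (25.373449325561523, 7.4627790451049805), 5.710593223571777) 192
centre tri (array([632.55716654,  69.99746008,  79.16072275]), np.float64(0.25301885977497174))
[[626.5 101.   83. ]
 [644.6  99.2  83. ]
 [637.8  38.1  83. ]
 [619.7  40.1  83. ]]
```

View pics/s3.png

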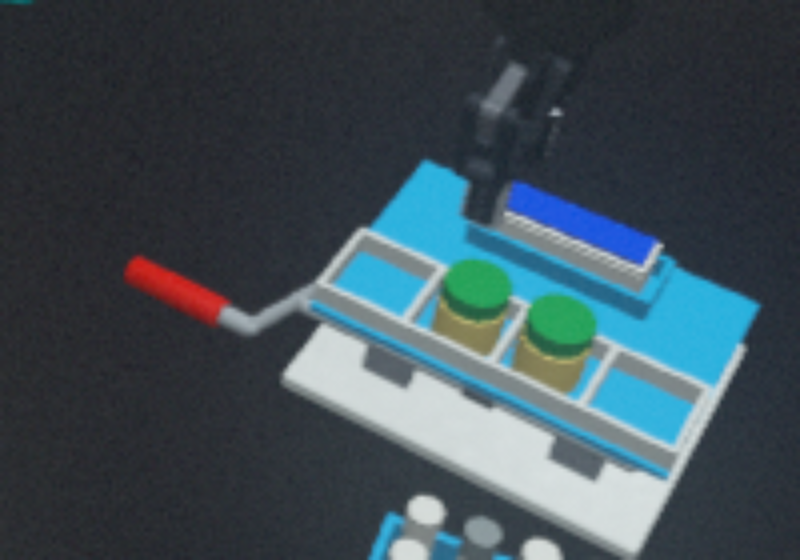

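Both jars stand upright in their pockets (crop px 470,300 and 555,340) and the cartridge is in the slot. Triangulation puts the red grip's centre at (632.6, 70.0, 79.2). I'll check the wash-bottle clearance and work out the arc steps.

```bash
python3 -c "
from h import *
T=dict(np.load('pics/top0.npz'));S=dict(np.load('pics/scene0.npz'))
print('bottle cap',tri(S,(280.5,246.),T,(293.5,111.)))
to(632.6,69,150,85.2);to(632.6,69,40,85.2)
n=30;a=.472+np.linspace(0,1.66,n+1);print('dy',np.round(np.diff(125*np.cos(a))/30,2).tolist());print('dz',np.round(-np.diff(125*np.sin(a))/30,2).tolist())
"
```

```text
bottle cap (array([812.35700896,  12.98807067, 143.47561265]), np.float64(0.6219979202245237))
t 37.78 p [566.1 224.4 154.7] h 85.18 w 53.3 j [-0.83  0.49  0.54  1.75 -0.3   0.97 -0.26] f [-0.5  0.3  0.1]
twist total -0.0 then xyz total units [-4.98  2.64  0.16]
t 37.78 p [566.1 224.4 154.7] h 85.18 w 53.3 j [-0.83  0.49  0.54  1.75 -0.3   0.97 -0.26] f [-0.5  0.3  0.1]
twist total -0.0 then xyz total units [-4.98  2.64  3.82]
dy [-0.11, -0.12, -0.13, -0.14, -0.15, -0.16, -0.17, -0.18, -0.19, -0.19, -0.2, -0.21, -0.21, -0.22, -0.22, -0.22, -0.23, -0.23, -0.23, -0.23, -0.23, -0.23, -0.23, -0.23, -0.22, -0.22, -0.22, -0.21, -0.2, -0.2]
dz [-0.2, -0.2, -0.19, -0.18, -0.17, -0.16, -0.16, -0.15, -0.14, -0.13, -0.11, -0.1, -0.09, -0.08, -0.07, -0.06, -0.04, -0.03, -0.02, -0.0, 0.01, 0.02, 0.03, 0.05, 0.06, 0.07, 0.08, 0.09, 0.11, 0.12]
```

Call:
step_arm([
  {"x": -0.8,"y": 0.4,"z": 0,"twist": 0},
  {"x": -0.8,"y": 0.4,"z": 0,"twist": 0},
  {"x": -0.8,"y": 0.4,"z": 0,"twist": 0},
  {"x": -0.8,"y": 0.5,"z": 0,"twist": 0},
  {"x": -0.9,"y": 0.5,"z": 0,"twist": 0},
  {"x": -0.88,"y": 0.44,"z": 0,"twist": 0},
  {"x": 0,"y": 0,"z": 0.4,"twist": 0},
  {"x": 0,"y": 0,"z": 0.4,"twist": 0},
  {"x": 0,"y": 0,"z": 0,"twist": 0},
  {"x": 0,"y": 0,"z": 0,"twist": 0},
], grip=120)

```text
time_s: 38.62
ee_pos: [627.0, 69.6, 123.2]
eef_rot: [0.735, 0.678, -0.001, -0.001]
wrist_force: [0.3, -0.1, -0.1]
width: 45.1
finger_force: 0.0
```

```bash
python3 -c "
from h import *
to(632.6,69,40,85.2);c=cap('wrist','w7.png')
hs=cv2.cvtColor(c['image'],cv2.COLOR_BGR2HSV);m=cv2.inRange(hs,np.array((0,150,60)),np.array((8,255,255)))|cv2.inRange(hs,np.array((174,150,60)),np.array((180,255,255)))
n,l,s,ce=cv2.connectedComponentsWithStats(m);i=1+s[1:,4].argmax();v,u=np.nonzero(l==i);print(s[i],ce[i],cv2.minAreaRect(plane(c,u,v,82.,True)[:,:2].astype(np.float32)))
"
```

```text
t 38.62 p [627.   69.6 123.2] h 85.31 w 45.1 j [-0.54  0.58  0.54  1.7  -0.35  0.96  0.04] f [ 0.3 -0.1 -0.1]
twist total 0.02 then xyz total units [-0.    0.19  2.77]
[ 319  171   28   89 2225] [332.30202247 215.16764045] ((635.2914428710938, 69.32075500488281), (66.21205139160156, 18.561994552612305), 84.63681030273438)
```

View pics/w7.png

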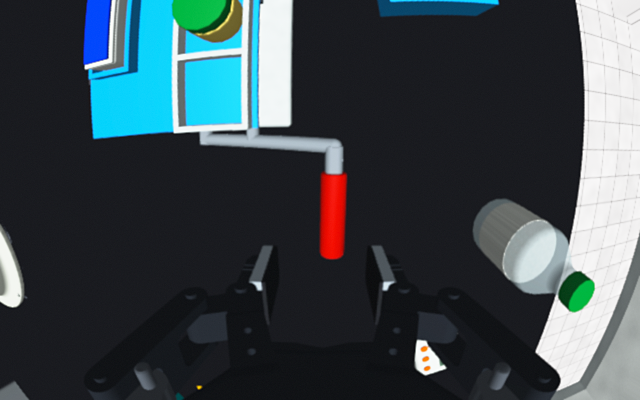

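The bar is at wrist px (333,215), centred near (634, 69.5). I'll go down over it, close and swing.

Call:
step_arm([
  {"x": 0,"y": 0.23,"z": 0.3,"twist": 0},
  {"x": 0,"y": 0,"z": 0.5,"twist": 0},
  {"x": 0,"y": 0,"z": 0.5,"twist": 0},
  {"x": 0,"y": 0,"z": 0.5,"twist": 0},
  {"x": 0,"y": 0,"z": 0.5,"twist": 0},
  {"x": 0,"y": 0,"z": 0.3,"twist": 0},
  {"x": 0,"y": 0,"z": 0.15,"twist": 0},
  {"x": 0,"y": 0,"z": 0,"twist": 0},
  {"x": 0,"y": 0,"z": 0,"twist": 0},
  {"x": 0,"y": 0,"z": 0,"twist": 0},
])

```text
time_s: 39.5
ee_pos: [636.2, 67.3, 42.9]
eef_rot: [0.736, 0.677, 0.001, 0.0]
wrist_force: [0.8, 0.3, -0.2]
width: 45.2
finger_force: 0.0
```

Call:
step_arm([
  {"x": 0,"y": 0,"z": 0,"twist": 0},
  {"x": 0,"y": 0,"z": 0,"twist": 0},
  {"x": 0,"y": 0,"z": 0,"twist": 0},
  {"x": 0,"y": 0,"z": 0,"twist": 0},
  {"x": 0,"y": 0,"z": 0,"twist": 0},
  {"x": 0,"y": 0,"z": 0,"twist": 0},
  {"x": 0,"y": 0,"z": 0,"twist": 0},
  {"x": 0,"y": 0,"z": 0,"twist": 0},
  {"x": 0,"y": 0,"z": 0,"twist": 0},
  {"x": 0,"y": 0,"z": 0,"twist": 0},
], grip=255, grip_force=40)

```text
time_s: 40.33
ee_pos: [634.2, 67.6, 43.0]
eef_rot: [0.736, 0.677, -0.0, -0.001]
wrist_force: [-5.3, -0.2, 7.1]
width: 16.9
finger_force: 38.9
```

Call:
step_arm([
  {"x": 0,"y": -0.11,"z": -0.2,"twist": 0},
  {"x": 0,"y": -0.12,"z": -0.2,"twist": 0},
  {"x": 0,"y": -0.13,"z": -0.19,"twist": 0},
  {"x": 0,"y": -0.14,"z": -0.18,"twist": 0},
  {"x": 0,"y": -0.15,"z": -0.17,"twist": 0},
  {"x": 0,"y": -0.16,"z": -0.16,"twist": 0},
  {"x": 0,"y": -0.17,"z": -0.16,"twist": 0},
  {"x": 0,"y": -0.18,"z": -0.15,"twist": 0},
  {"x": 0,"y": -0.19,"z": -0.14,"twist": 0},
  {"x": 0,"y": -0.19,"z": -0.13,"twist": 0},
])

```text
time_s: 41.17
ee_pos: [592.2, 71.5, 94.8]
eef_rot: [0.736, 0.677, 0.003, 0.002]
wrist_force: [8.0, 0.9, -2.8]
width: 16.6
finger_force: 39.1
```

```bash
python3 -c "
from h import *
p,h=st();S=cap('scene')
hs=cv2.cvtColor(S['image'],cv2.COLOR_BGR2HSV);m=cv2.inRange(hs,np.array((0,150,60)),np.array((8,255,255)));m[:,:300]=0;m[:150]=0;m[270:]=0;m[:,420:]=0
P=cloud(S)[m>0];print(len(P),np.median(P,0))
cv2.imwrite('pics/s4.png',cv2.resize(S['image'][130:290,280:480],(700,560)))
"
```

```text
t 41.17 p [592.2  71.5  94.8] h 85.21 w 16.6 j [-0.57  0.56  0.53  1.82 -0.36  0.86  0.05] f [ 8.   0.9 -2.8]
76 [597.97420875  91.88222809 134.70126094]
```

View pics/s4.png

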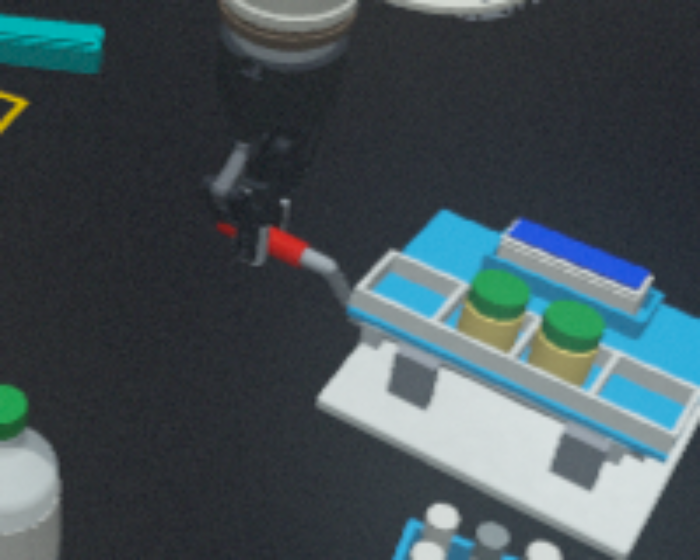

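The grip is held and rising (crop px 285,245), the deck is lifting and its load is steady. I'll carry on along the arc.

Call:
step_arm([
  {"x": 0,"y": -0.2,"z": -0.11,"twist": 0},
  {"x": 0,"y": -0.21,"z": -0.1,"twist": 0},
  {"x": 0,"y": -0.21,"z": -0.09,"twist": 0},
  {"x": 0,"y": -0.22,"z": -0.08,"twist": 0},
  {"x": 0,"y": -0.22,"z": -0.07,"twist": 0},
  {"x": 0,"y": -0.22,"z": -0.06,"twist": 0},
  {"x": 0,"y": -0.23,"z": -0.04,"twist": 0},
  {"x": 0,"y": -0.23,"z": -0.03,"twist": 0},
  {"x": 0,"y": -0.23,"z": -0.02,"twist": 0},
  {"x": 0,"y": -0.23,"z": 0,"twist": 0},
])

```text
time_s: 42.05
ee_pos: [531.2, 77.3, 116.1]
eef_rot: [0.736, 0.677, 0.007, 0.004]
wrist_force: [6.0, 1.5, 14.6]
width: 16.5
finger_force: 42.1
```

```bash
python3 -c "
from h import *
to(455.5,84.7,89,85.2)"
```

```text
t 42.05 p [531.2  77.3 116.1] h 85.17 w 16.5 j [-0.65  0.42  0.56  1.96 -0.31  0.82 -0.  ] f [ 6.   1.5 14.6]
twist total -0.01 then xyz total units [ 0.04 -2.54  0.9 ]
```

Call:
step_arm([
  {"x": 0,"y": -0.24,"z": 0.01,"twist": 0},
  {"x": 0,"y": -0.24,"z": 0.02,"twist": 0},
  {"x": 0,"y": -0.25,"z": 0.03,"twist": 0},
  {"x": 0,"y": -0.25,"z": 0.05,"twist": 0},
  {"x": 0,"y": -0.25,"z": 0.06,"twist": 0},
  {"x": 0,"y": -0.25,"z": 0.07,"twist": 0},
  {"x": 0,"y": -0.24,"z": 0.09,"twist": 0},
  {"x": 0,"y": -0.24,"z": 0.1,"twist": 0},
  {"x": 0,"y": -0.23,"z": 0.11,"twist": 0},
  {"x": 0,"y": -0.2,"z": 0.11,"twist": 0},
])

```text
time_s: 42.88
ee_pos: [457.1, 83.6, 93.9]
eef_rot: [0.736, 0.677, 0.005, 0.003]
wrist_force: [7.9, -0.6, 39.0]
width: 16.5
finger_force: 47.2
```

```bash
python3 -c "
from h import *
to(455.5,84.7,96,85.2);S=cap('scene');T=cap('top')
c=lambda I,b:cv2.resize(I[b[1]:b[3],b[0]:b[2]],(400,400))
cv2.imwrite('pics/s5.png',np.hstack([c(S['image'],(300,120,480,300)),c(T['image'],(130,170,310,350))]))
"
```

```text
t 42.88 p [457.1  83.6  93.9] h 85.23 w 16.5 j [-0.72  0.34  0.57  2.14 -0.28  0.72 -0.06] f [ 7.9 -0.6 39. ]
twist total 0.01 then xyz total units [ 0.03 -0.06 -0.07]
```

Call:
step_arm([
  {"x": 0,"y": 0,"z": -0.1,"twist": 0},
  {"x": 0,"y": 0,"z": -0.1,"twist": 0},
  {"x": 0,"y": 0,"z": 0,"twist": 0},
  {"x": 0,"y": 0,"z": 0,"twist": 0},
  {"x": 0,"y": 0,"z": 0,"twist": 0},
  {"x": 0,"y": 0,"z": 0,"twist": 0},
  {"x": 0,"y": 0,"z": 0,"twist": 0},
  {"x": 0,"y": 0,"z": 0,"twist": 0},
  {"x": 0,"y": 0,"z": 0,"twist": 0},
  {"x": 0,"y": 0,"z": 0,"twist": 0},
])

```text
time_s: 43.82
ee_pos: [457.0, 83.1, 96.6]
eef_rot: [0.736, 0.677, 0.003, 0.004]
wrist_force: [20.3, 5.5, -27.6]
width: 16.1
finger_force: 41.6
```

Call:
step_arm([
  {"x": 0,"y": 0,"z": 0,"twist": 0},
  {"x": 0,"y": 0,"z": 0,"twist": 0},
  {"x": 0,"y": 0,"z": 0,"twist": 0},
  {"x": 0,"y": 0,"z": 0,"twist": 0},
  {"x": 0,"y": 0,"z": 0,"twist": 0},
  {"x": 0,"y": 0,"z": -0.2,"twist": 0},
  {"x": 0,"y": 0,"z": -0.5,"twist": 0},
  {"x": 0,"y": 0,"z": -0.8,"twist": 0},
  {"x": 0,"y": 0,"z": -0.8,"twist": 0},
  {"x": 0,"y": 0,"z": -0.8,"twist": 0},
], grip=120)

```text
time_s: 44.65
ee_pos: [451.6, 82.2, 191.3]
eef_rot: [0.736, 0.677, -0.0, -0.0]
wrist_force: [-0.3, 0.2, 1.0]
width: 45.3
finger_force: 0.0
```

Call:
step_arm([
  {"x": -0.8,"y": 0,"z": -0.4,"twist": 0},
  {"x": -0.8,"y": 0,"z": 0,"twist": 0},
  {"x": -0.8,"y": 0,"z": 0,"twist": 0},
  {"x": -0.8,"y": 0,"z": 0,"twist": 0},
  {"x": -0.8,"y": 0,"z": 0,"twist": 0},
  {"x": -0.5,"y": 0,"z": 0,"twist": 0},
  {"x": 0,"y": 0,"z": 0,"twist": 0},
  {"x": 0,"y": 0,"z": 0,"twist": 0},
  {"x": 0,"y": 0,"z": 0,"twist": 0},
  {"x": 0,"y": 0,"z": 0,"twist": 0},
])

```text
time_s: 45.48
ee_pos: [440.9, -50.7, 202.0]
eef_rot: [0.735, 0.678, 0.0, -0.0]
wrist_force: [0.6, -0.2, 0.1]
width: 45.2
finger_force: 0.0
```

```bash
python3 -c "
from h import *
st();S=cap('scene');T=cap('top')
c=lambda I,b,w:cv2.resize(I[b[1]:b[3],b[0]:b[2]],(w,500))
cv2.imwrite('pics/s6.png',np.hstack([c(S['image'],(200,120,500,300),500),c(T['image'],(140,170,300,330),300)]))
hs=cv2.cvtColor(S['image'],cv2.COLOR_BGR2HSV);m=cv2.inRange(hs,np.array((0,150,60)),np.array((8,255,255)));m[:,:300]=0;m[:120]=0;m[270:]=0;m[:,430:]=0
P=cloud(S)[m>0];print('red',len(P),np.median(P,0).round(1))
m=cv2.inRange(cv2.cvtColor(T['image'],cv2.COLOR_BGR2HSV),np.array((0,0,120)),np.array((180,60,255)));m[:215]=0;m[275:]=0;m[:,:390]=0;m[:,440:]=0
v,u=np.nonzero(m);print('greys',cv2.minAreaRect(plane(T,u,v,34.)[:,:2].astype(np.float32)))
T0=dict(np.load('pics/top0.npz'));print('diff greys',np.abs(T0['image'][220:275,393:422].astype(int)-T['image'][220:275,393:422]).mean())
"
```

```text
t 45.48 p [440.9 -50.7 202. ] h 85.31 w 45.2 j [-0.63  0.13  0.74  2.08 -0.1   0.97  0.09] f [ 0.6 -0.2  0.1]
red 157 [462.3  88.4 135.9]
greys ((497.91583251953125, -277.24896240234375), (101.26429748535156, 62.164085388183594), 2.4940390586853027)
diff greys 3.1786833855799372
```

View pics/s6.png

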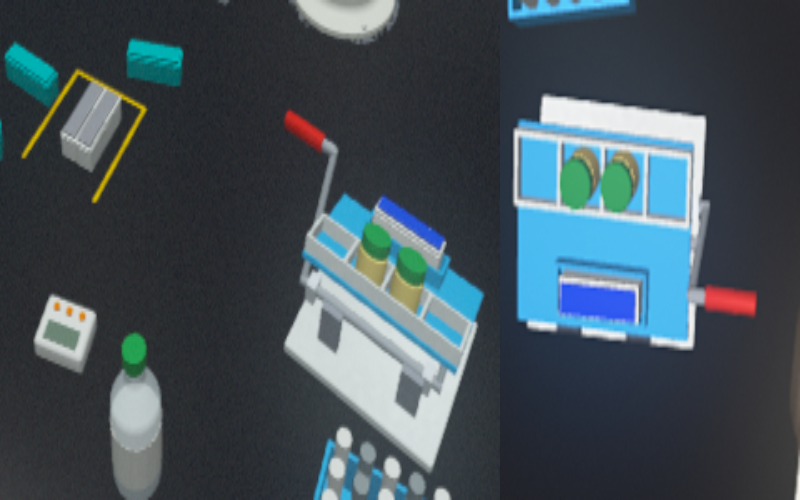

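The deck stands at a slant with the leg locked: the red grip is on the robot side (crop px 305,130), at about 130 mm. Both jars and the cartridge are in place, the greys have not shifted, and the robot is clear.

```bash
python3 -c "
from plant import ticket
print(ticket.close_job())"
```

```text
the job is handed in; nothing more can be done
None
```

The job is done and handed in: the cartridge is in the slot, both jars (only two were present) stand in pockets 1 and 2, and the leg is locked with the deck at a slant; the greys stayed put, and one brief finger press on the slot walls reached about 70 N at the wrist.

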